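Load, close and purge the sintering retort

TASK

Get the retort ready for the furnace: stand every printed bracket from the build plate foot-down in its own stall of the retort, lower the lid over the two locating pins until it rests flush, and lay one ballast bar flat on the lid on each side of its handle. Then purge it: push the spring-centred joystick fully towards the retort, hold it there for at least two seconds, and let it return to centre. Leave the tub, hex key holder and scraper where they are.

Things in the scene. Friction and masses are not known exactly. Their poses are not given: they have to be found in the camera images.
- skid: Purge skid, fixed. Origin at cart-top height under the retort's centre; z up, -x towards the joystick, y along the retort. Retort: open steel trough, outside 144 (x) x 184 (y) mm, inside 128 x 164 mm, floor 12 and rim 58 mm above the origin. Two white ribs on the floor (4 mm thick, 14 mm high) along x = 0 and y = 0 part it into 4 stalls of 62 (x) x 80 (y) mm. Base plate x -185 to 85, y +-130 mm.
- retort_seat (a point): Centre of the retort's mouth at rim height, 58 mm above the skid's origin; axes as the skid's. The lid's underside centre lies here when home. Flanges level with the rim at both y ends (to y +-118 mm) carry the brass locating pins, at x 0, y +-104 mm: 10 mm diameter, pointed, tips 22 mm above the rim.
- stall0 (a point): Centre of the floor of one of the retort's four stalls; axes as the skid's.
- stall1 (a point): Centre of the floor of one of the retort's four stalls; axes as the skid's.
- stall2 (a point): Centre of the floor of one of the retort's four stalls; axes as the skid's.
- stall3 (a point): Centre of the floor of one of the retort's four stalls; axes as the skid's.
- stick_knob (a point): Centre of the joystick's black knob (32 mm diameter, 30 mm high, top 15 mm above this point). At rest upright at x -140, y 0, z 127 mm in the skid's frame, 75 mm above its pivot, on a grey valve box 76 x 80 mm whose top is 54 mm high. Tilts up to 0.4 rad every way against a centring spring of 0.6 N m/rad (about 3 N at the knob).
- stick (a joint): Joystick tilt (rad) along the skid's x axis: 0 upright, positive = knob leaning towards the retort (+x, green mark = purge), end stop at 0.4; negative = away from it (red mark). Springs back to 0.
- stick_side (a joint): Joystick tilt (rad) along the skid's y axis: 0 upright, positive = towards +y, stops at +-0.4. Springs back to 0.
- needle (a joint): Needle (rad) of the pressure gauge, a black round case 68 mm in diameter, 72 mm high, dial up, at x -140, y +92 mm in the skid's frame: 0 at rest, up to 1.0 in the green arc while the joystick is held fully over to purge, negative (red arc) the other way. Nothing to touch.
- lid_seat (a point): Retort lid: centre of its underside. Flat stainless plate 160 (x) x 236 (y) x 6 mm, 0.6 kg, with two round through-holes of 15 mm diameter at y +-104 mm, x 0. The same turned by half a turn. Starts lying flat on a 4 mm black rubber mat, underside down.
- lid_handle (a point): Middle of the lid's black handle bar, 48 mm above the lid's underside: the bar is 92 mm long (along the lid's y), 12 mm wide (x), 12 mm high, on two end posts 10 mm thick; 36 mm clear under it. It is above the lid's centre of mass. Axes as the lid's.
- bar_a_mid (a point): Centre of a brass ballast bar, 28 (x) x 100 (y) x 30 (z) mm, 0.65 kg. Starts on the rubber mat near the lid, 30 mm side upright. On the lid it fits between the handle and the lid's edge, lying along the lid's y.
- bar_b_mid (a point): Centre of a brass ballast bar, 28 (x) x 100 (y) x 30 (z) mm, 0.65 kg. Starts on the rubber mat near the lid, 30 mm side upright. On the lid it fits between the handle and the lid's edge, lying along the lid's y.
- part0_mid (a point): Centre (half-way up) of a brown printed bracket, an upside-down T: foot 36 (x) x 64 (y) x 8 mm, on it an upright rib 12 mm thick (x), 64 mm long (y), its top 40 mm above the underside. 0.18 kg, z up. Starts standing on the blue build plate (4 mm thick), foot down. Absent in some runs (None from the start).
- part1_mid (a point): Centre (half-way up) of a brown printed bracket, an upside-down T: foot 36 (x) x 64 (y) x 8 mm, on it an upright rib 12 mm thick (x), 64 mm long (y), its top 40 mm above the underside. 0.18 kg, z up. Starts standing on the blue build plate (4 mm thick), foot down. Absent in some runs (None from the start).
- part2_mid (a point): Centre (half-way up) of a brown printed bracket, an upside-down T: foot 36 (x) x 64 (y) x 8 mm, on it an upright rib 12 mm thick (x), 64 mm long (y), its top 40 mm above the underside. 0.18 kg, z up. Starts standing on the blue build plate (4 mm thick), foot down. Absent in some runs (None from the start).
- part3_mid (a point): Centre (half-way up) of a brown printed bracket, an upside-down T: foot 36 (x) x 64 (y) x 8 mm, on it an upright rib 12 mm thick (x), 64 mm long (y), its top 40 mm above the underside. 0.18 kg, z up. Starts standing on the blue build plate (4 mm thick), foot down. Absent in some runs (None from the start).
- tub: Bystander: white desiccant tub with shut flip-top lid, 94 mm diameter, 118 mm high; origin at the centre of its underside. Not to be moved.
- hex_holder: Bystander: red hex key holder, 50 x 110 mm, 35 mm high, keys up to 100 mm high; origin at the centre of its underside. Not to be moved.
- scraper: Bystander: blue plastic scraper lying flat, 160 mm long, 18 mm high; origin at mid-length on its underside. Not to be moved.

How it is judged:
By the outcome, as a careful person would: the job done as asked, in the order asked, and still so for the second after the job is handed in, with the robot touching nothing.
Of part0, part1, part2, part3 only 3 to 4 are there at a start; the rules pass over those that are not, and their reading is None.
At some moment in a run one of part0, part1, part2, part3 may be knocked a few centimetres aside while the robot is not near it.
It also fails if it takes over 208 s, if anything falls off the work surface, if the arm or the gripper's body presses on something with over 40 N, if the wrist force passes 120 N, or if a joint passes its speed limit or range.

ROBOT

A 6-joint arm with a two-finger parallel gripper is mounted at the origin on the work surface. World frame = base frame: x ahead of the robot, y to its left, z up, the work surface at z = 0. Lengths are in mm, angles in degrees, forces in N, time in s.
With the tool pointing down it reaches from about 300 to 850 mm from the base axis. Payload 4.2 kg.
Tool frame: the origin (TCP) lies midway between the tips of the shut fingers; the grasp point (between the pads) lies env.hold_point_z behind it (env.hold_point_z is the distance from the TCP to the grasp point, in mm); z points along the fingers, y is the line along which they close (so a half turn about z gives the same grasp; the last joint's range is limited). The gripper opens to 91 mm and grips with 3 to 60 N. Pads are 32 mm wide; open, the fingers measure 118 mm over their backs; the gripper's body (76 mm by 178 mm) begins 60 mm behind the grasp point.
Start: joints at [70.531, 18.312, 89.639, -0, 72.044, -1.146], TCP at [180.769, 545.862, 213.976] pointing down, gripper open.
Joint ranges: [-177.97, 177.97], [-48.28, 115.42], [12.27, 149.76], [-77.06, 257.06], [2.81, 150.46], [-146.56, 146.56]. Speed limits (degrees/s): [147.25, 147.25, 180, 180, 180, 180].

INTERFACE

Orientations are given as [roll, pitch, yaw] about the fixed x, y, z axes, in that order (R = Rz(yaw) Ry(pitch) Rx(roll)).
In Python, from workcell import env, viewer, spotter gives the robot as it stands.
- The arm moves only by the tool apply_moves, never from a script. Its arguments are lists of equal length, an entry for each row: "delta_pos": the shift along the world's x, y, z normalised to -1 to 1, where 1 is 120 mm, a list of three; "rot": the turn, a rotation vector about the world's x, y, z normalised to -1 to 1, where 1 is 1.5 rad, a list of three; "hand": the opening, from 0 (shut) to 1 (fully open). A call has 1 to 10 rows; each row is the pose to reach, as a shift and turn from the pose commanded when the call began; what a row does not reach only later rows make up. A row lasts 1/12 s, in which the tool goes at most 41.7 mm and 7.16 degrees, less where a joint would pass 70% of its speed; a pose out of reach is approached as far as the arm can. A call with a number of a shift or a turn outside -1 to 1 is refused whole. A call with a gripper value outside its range is refused whole. The fingers move at their own pace and stop on an object; "newtons" is the grip in N (left out, the last holds). Time passes only in rows, so rows that repeat a pose let the fingers close. It gives the time, the measured TCP pose, the force, the opening and the grip force at its end, in the units of the state.
- env.state(): the state, without advancing time (a new reading comes with each control period).
- viewer.grab_frame(name): name is "scene" or "top" or "wrist"; returns a dict with "pixels" (384x512x3 uint8, red, green, blue), "camera_matrix" (3x3 intrinsics, pixels), "R" (3x3) and "t" (3): a world point X has camera coordinates R X + t; the wrist camera has in their place "mount" (4x4, takes a point from camera to tool coordinates, whose origin is the TCP and whose axes are the flange's). Camera axes: x right, y down, z forward; pixel columns grow to the right and rows downward; lengths in mm; the calibration is good to about 2 mm. A picture is of the moment at which its call begins: read the wrist's pose just before it. There is no depth.
- env.job_done(): hands the job in; it is judged then, once.
Trained networks look in a picture, given as the dict that the camera call returned (one of the last four; its "shot" number tells which), for a name from the list of things; names that differ only in an ending like _2 or _b are one class to them, and where a whole thing is asked for, a point or a joint stands for the part that bears it (a point fixed in the world has none). Each returns a list of dicts, best first, with "score" (0 to 1); they miss things now and then, are a little off and sometimes report something else, mostly with a low value. They report only what shows in the picture. A call takes as long as a camera call.
- spotter.trace(picture, query): "mask" (384x512 bool, what is visible of it) and "box" ([centre column, centre row, width, height] in pixels, round what is visible of it).
- spotter.landmark_of(picture, query): "position" ([column, row] in pixels: a listed point, or the origin of a listed thing).
The state is a dict: "time_s": time; "qpos": joint angles; "qvel": joint speeds; "effort": joint torques, N m; "ee_pos": TCP position; "ee_rot": TCP orientation; "force": force on the tool from outside, world axes, zero at the start; "torque": the same for the moment, N m; "gripper_width": finger opening in mm; "gripper_force": force on a finger pad.
Only numpy, scipy, OpenCV 4.12 (cv2) and the standard library are available. Lean on these libraries where they do the work, as an engineer would, in place of code of your own. Each camera call takes 0.05 s, during which the arm holds its last target. There are 200 camera calls.

## Working session

There is one attempt and no reset: what is moved stays moved. The work goes in short steps, Python scripts to look and compute and a tool call to move; the robot and the scene stay as the last step left them, time stands still between calls to the robot, and variables do not carry over. Pictures are saved under pics/ and viewed, at most 18 in all, crops included, and the job is handed in when it is done.

Besides the shell and the picture viewer there is one more tool, called after "Request:" by a JSON object that holds its "method" and its "body", one argument or row to a line. apply_moves: Moves the arm, as the interface text tells. Its arguments: {"type":"object","properties":{"delta_pos":{"type":"array"},"rot":{"type":"array"},"hand":{"type":"array"},"newtons":{"type":"number"}},"required":["delta_pos","rot","hand"]}

```bash
ls; mkdir -p pics
python3 - <<'E'
from workcell import env, viewer, spotter
import cv2,numpy as np
print(env.state(), env.hold_point_z)
ims=[]
for n in ["scene","top"]:
    f=viewer.grab_frame(n); ims.append(f["pixels"]); print(n,f["camera_matrix"],f["R"],f["t"],f["shot"])
    cv2.imwrite(f"pics/{n}0.png",cv2.resize(f["pixels"][:,:,::-1],(800,600),interpolation=cv2.INTER_CUBIC))
    for q in ["skid","retort_seat","stall0","stick_knob","lid_seat","lid_handle","bar_a_mid","part0_mid","tub","hex_holder","scraper"]:
        print(n,q,[(round(d["score"],2),np.round(d["position"],1).tolist()) for d in spotter.landmark_of(f,q)][:6])
E
```

```text
pics
{'time_s': 0.0, 'qpos': array([ 7.05323863e+01,  1.83514567e+01,  8.97070657e+01, -2.11157466e-03,
        7.20433488e+01, -1.14682563e+00]), 'qvel': array([-0.04867037, -0.06700764, -0.03219402, -0.04556976,  0.05488302,
        0.06420525]), 'effort': array([ 1.92914937e-03, -4.12455404e+01, -2.31971812e+01,  7.31607503e-02,
        4.55053768e-02, -1.35281311e-04]), 'ee_pos': array([180.59296043, 545.36719953, 213.11765989]), 'ee_rot': array([-1.79898109e+02, -3.17486781e-05,  1.61679865e+02]), 'force': array([-0.34378352,  0.24111651,  0.14500157]), 'torque': array([-0.02626188,  0.00722026,  0.01643332]), 'gripper_force': 0.0, 'gripper_width': 91.49544234155057} 18.8
scene [[435.75839179   0.         260.03997555]
 [  0.         435.75839179 192.68052136]
 [  0.           0.           1.        ]] [[-0.19953687  0.97979202 -0.01387902]
 [ 0.75033452  0.14366707 -0.64525799]
 [-0.63022468 -0.13916667 -0.76383866]] [ 137.17949592 -376.48602655 1684.63093316] 1
scene skid [(0.71, [269.5, 217.9]), (0.24, [242.7, 275.1])]
scene retort_seat [(0.85, [270.8, 203.3]), (0.73, [284.1,
[... 712 characters left out ...]
.00768409 -0.9834717 ]] [ -14.89925778  596.31132993 1266.05296158] 2
top skid [(0.55, [245.2, 191.7]), (0.38, [130.2, 245.0])]
top retort_seat [(0.94, [247.2, 192.5]), (0.48, [170.6, 210.5])]
top stall0 [(0.9, [232.8, 200.9]), (0.67, [259.5, 205.6]), (0.64, [267.5, 185.9]), (0.63, [246.5, 192.5]), (0.56, [234.9, 182.6])]
top stick_knob [(0.72, [234.3, 237.0])]
top lid_seat [(0.85, [347.4, 215.8]), (0.31, [131.0, 246.5])]
top lid_handle [(0.72, [352.2, 211.1]), (0.27, [131.4, 245.0])]
top bar_a_mid [(0.72, [373.1, 255.7])]
top part0_mid [(0.74, [173.1, 242.7])]
top tub [(0.62, [169.4, 145.8])]
top hex_holder [(0.9, [334.3, 149.9])]
top scraper [(0.74, [258.9, 130.1]), (0.26, [261.4, 205.5])]
```

View pics/top0.png

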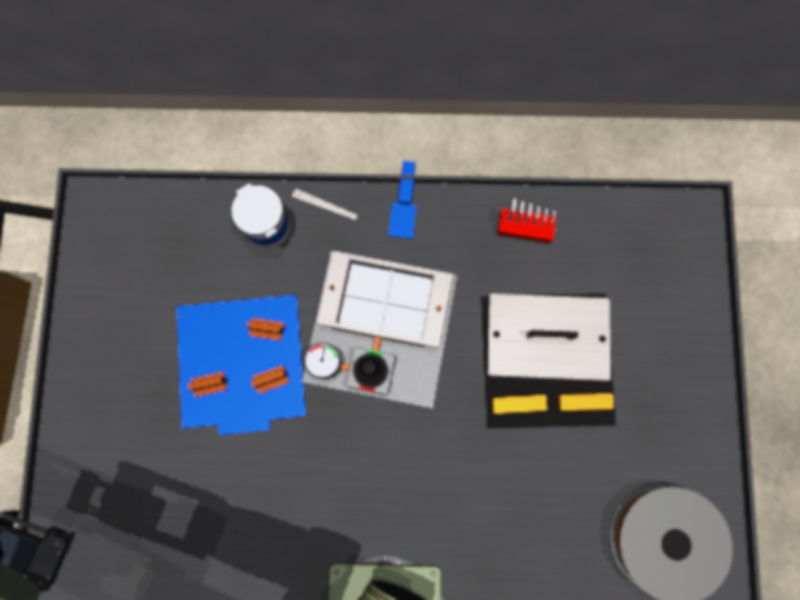

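View pics/scene0.png

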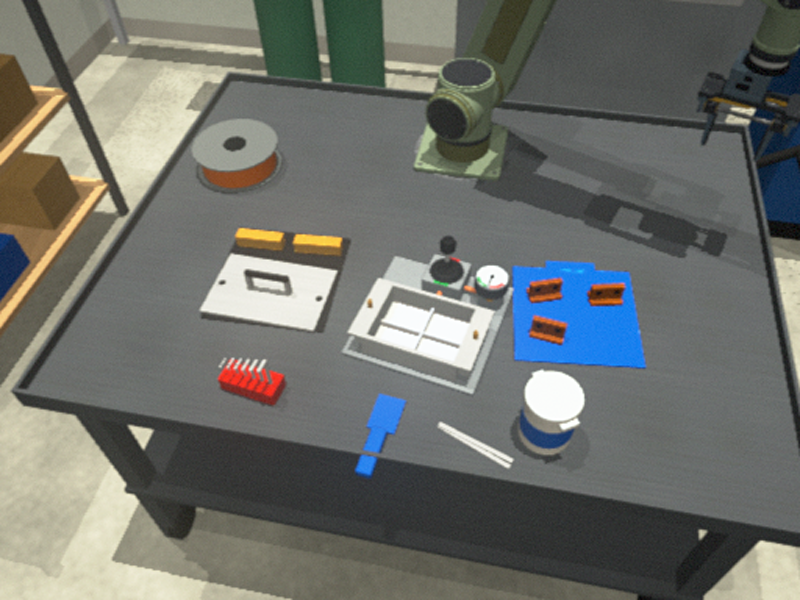

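Top view (shown at 1.5625×): three orange brackets on the blue plate at about (265,328), (207,384), (270,378). The retort is centred near (388,300) and the joystick near (370,370). The lid is at (550,337), with the bars at (520,404) and (586,402). Next I'll turn these into metric positions.

```bash
cat > h.py <<'E'
from workcell import env, viewer, spotter
import cv2, numpy as np
from scipy.spatial.transform import Rotation as Rot
def grab(n):
    s=env.state(); f=viewer.grab_frame(n)
    if n=="wrist":
        T=np.eye(4); T[:3,:3]=Rot.from_euler("xyz",s["ee_rot"],degrees=True).as_matrix(); T[:3,3]=s["ee_pos"]
        C=np.linalg.inv(T@np.array(f["mount"])); f["R"],f["t"]=C[:3,:3],C[:3,3]
    return f
def up(f,px,z):
    px=np.atleast_2d(np.array(px,float)); K=f["camera_matrix"]
    d=np.c_[px,np.ones(len(px))]@np.linalg.inv(K).T@f["R"]; c=-f["R"].T@f["t"]
    return c+d*((z-c[2])/d[:,2])[:,None]
def proj(f,X):
    p=(np.atleast_2d(X)@np.array(f["R"]).T+f["t"])@np.array(f["camera_matrix"]).T
    return p[:,:2]/p[:,2:]
def rects(f,mask,z,amin=30):
    out=[]
    cs,_=cv2.findContours(mask.astype(np.uint8),cv2.RETR_EXTERNAL,cv2.CHAIN_APPROX_NONE)
    for c in cs:
        if cv2.contourArea(c)<amin: continue
        P=up(f,c[:,0],z)[:,:2].astype(np.float32)
        (x,y),(w,h),a=cv2.minAreaRect(P)
        if w<h: w,h,a=h,w,a+90
        out.append([round(float(v),1) for v in (x,y,w,h,(a+90)%180-90)])  # centre, long, short, angle of long side
    return out
def hsv(f): return cv2.cvtColor(f["pixels"],cv2.COLOR_RGB2HSV)
def col(f,lo,hi): return cv2.inRange(hsv(f),np.array(lo),np.array(hi))>0
E
python3 - <<'E'
from h import *
f=grab("top")
print("orange",rects(f,col(f,(2,120,90),(14,255,255)),44))
print("yellow",rects(f,col(f,(18,120,120),(32,255,255)),34))
for q,z in [("lid_seat",10),("skid",0),("retort_seat",58)]:
    for d in spotter.trace(f,q)[:2]: print(q,round(d["score"],2),rects(f,d["mask"],z))
for n in ["top","scene"]:
    f=grab(n)
    for q,z in [("retort_seat",58),("stick_knob",127),("lid_handle",52),("lid_seat",4),("tub",0),("hex_holder",0),("scraper",0)]:
        d=spotter.landmark_of(f,q)[0]; print(n,q,up(f,d["position"],z).round(0)[0])
    for d in spotter.landmark_of(f,"stall0")[:5]: print("st",round(d["score"],2),up(f,d["position"],12).round(0)[0])
E
```

```text
orange [[428.0, 346.2, 64.9, 29.7, -76.2], [439.9, 227.8, 62.3, 29.5, -69.0], [537.3, 242.2, 63.6, 29.3, 81.7], [750.2, -263.9, 103.4, 41.4, 75.9]]
yellow [[405.1, -247.7, 103.1, 31.7, -85.5], [411.7, -375.2, 102.6, 31.4, -86.6]]
lid_seat 0.76 [[538.3, -310.8, 241.9, 163.4, 88.7]]
skid 0.76 [[551.4, 23.8, 271.8, 265.9, -10.0]]
skid 0.32 [[544.2, 251.2, 71.9, 41.0, 81.6]]
retort_seat 0.62 [[543.5, 20.9, 261.6, 256.8, -10.2]]
retort_seat 0.6 [[799.8, -22.1, 157.6, 48.6, -6.0]]
top retort_seat [601.  15.  58.]
top stick_knob [457.  35. 127.]
top lid_handle [ 547. -311.   52.]
top lid_seat [ 545. -305.    4.]
top tub [744. 267.   0.]
top hex_holder [ 749. -266.    0.]
top scraper [797. -30.   0.]
st 0.86 [624.  55.  12.]
st 0.83 [561. -39.  12.]
st 0.63 [577.  53.  12.]
st 0.56 [627. -45.  12.]
scene retort_seat [599.  15.  58.]
scene stick_knob [457.  35. 127.]
scene lid_handle [ 530. -327.   52.]
scene lid_seat [ 524. -319.    4.]
scene tub [748. 249.   0.]
scene hex_holder [ 752. -264.    0.]
scene scraper [799. -25.   0.]
st 0.95 [551. -20.  12.]
st 0.81 [631.  48.  12.]
st 0.61 [628. -43.  12.]
st 0.45 [346.  17.  12.]
```

Request:
{"method": "apply_moves", "body": {
  "delta_pos": [
    [0.99,-0.843,0],
    [0.99,-0.843,0],
    [0.99,-0.843,0],
    [0.99,-0.843,0],
    [0.99,-0.843,0]
  ],
  "rot": [
    [0,0,-0.31],
    [0,0,-0.31],
    [0,0,-0.31],
    [0,0,-0.31],
    [0,0,-0.31]
  ],
  "hand": [0.6,0.6,0.6,0.6,0.6],
  "newtons": 20
}}

```text
time_s: 2.72
ee_pos: [303.2, 441.3, 214.2]
ee_rot: [180.0, 0.2, 134.6]
force: [-0.2, 0.2, -0.3]
gripper_width: 60.7
gripper_force: 0.0
```

Request:
{"method": "apply_moves", "body": {
  "delta_pos": [
    [0.99,-0.843,0],
    [0.99,-0.843,0],
    [0.99,-0.843,0],
    [0.99,-0.843,0],
    [0.99,-0.843,0]
  ],
  "rot": [
    [0,0,-0.31],
    [0,0,-0.31],
    [0,0,-0.31],
    [0,0,-0.31],
    [0,0,-0.31]
  ],
  "hand": [0.6,0.6,0.6,0.6,0.6]
}}

```text
time_s: 3.13
ee_pos: [422.0, 340.7, 214.0]
ee_rot: [179.9, 0.1, 108.0]
force: [-0.1, -0.3, -0.2]
gripper_width: 55.0
gripper_force: 0.0
```

Request:
{"method": "apply_moves", "body": {
  "delta_pos": [
    [0.99,-0.843,0],
    [0.99,-0.843,0],
    [0.99,-0.843,0],
    [0.99,-0.843,0],
    [0.99,-0.843,0],
    [0.99,-0.843,0],
    [0.99,-0.843,0]
  ],
  "rot": [
    [0,0,-0.31],
    [0,0,-0.31],
    [0,0,-0.31],
    [0,0,-0.31],
    [0,0,-0.31],
    [0,0,-0.31],
    [0,0,-0.31]
  ],
  "hand": [0.6,0.6,0.6,0.6,0.6,0.6,0.6]
}}

```text
time_s: 3.72
ee_pos: [536.3, 243.3, 213.7]
ee_rot: [-179.9, -0.0, 81.9]
force: [-1.0, 0.6, 0.7]
gripper_width: 54.8
gripper_force: 0.0
```

Run:
```python
from h import *
s=env.state(); print(s["time_s"],s["ee_pos"],s["ee_rot"],s["gripper_width"])
f=grab("wrist"); print("cam",(-f["R"].T@f["t"]).round())
m=col(f,(2,120,60),(14,255,255))
print("orange",rects(f,m,44,100), rects(f,m,8,100))
for d in spotter.landmark_of(f,"part0_mid")[:4]: print(round(d["score"],2),np.round(d["position"]),up(f,d["position"],24).round(1)[0])
cv2.imwrite("pics/w1.png",f["pixels"][:,:,::-1])
f=grab("top"); print("top",rects(f,col(f,(2,120,90),(14,255,255)),44))
```

```text
3.7167 [536.30476829 243.32986017 213.73708974] [-1.79930169e+02 -1.85828268e-02  8.18575688e+01] 54.84870017273538
cam [548. 327. 385.]
orange [[452.5, 235.9, 64.0, 34.0, -68.7], [540.6, 247.0, 66.3, 31.3, 82.5], [440.0, 351.1, 64.6, 32.8, -75.9]] [[442.4, 226.3, 70.8, 37.6, -68.7], [539.8, 238.6, 73.3, 34.7, 82.5], [428.6, 353.7, 71.5, 36.2, -75.9]]
0.69 [168. 188.] [440.5 229.5  24. ]
top [[447.6, 211.1, 31.2, 25.9, 19.7], [537.7, 237.9, 50.0, 27.8, 83.1], [753.1, -264.8, 102.7, 42.4, 79.4]]
```

View pics/w1.png

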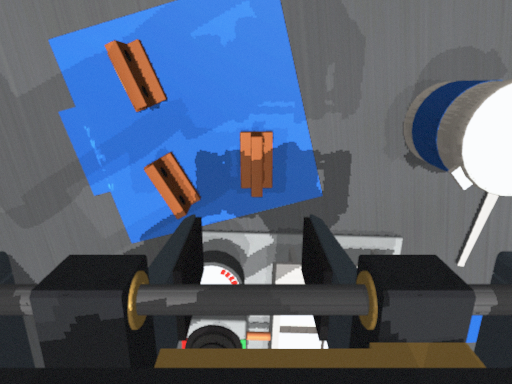

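```bash
cat >> h.py <<'E'
from scipy.optimize import minimize
def part_pts(p,z0):
    x,y,a=p; a=np.radians(a); c,s=np.cos(a),np.sin(a)   # a = yaw of the part's x axis (across the rib)
    L=np.array([[sx*18,sy*32,z] for sx in(-1,1) for sy in(-1,1) for z in(0,8)]+[[sx*6,sy*32,40] for sx in(-1,1) for sy in(-1,1)],float)
    return np.c_[x+c*L[:,0]-s*L[:,1], y+s*L[:,0]+c*L[:,1], z0+L[:,2]]
def box_pts(p,z0,w,l,h):
    x,y,a=p; a=np.radians(a); c,s=np.cos(a),np.sin(a)
    L=np.array([[sx*w/2,sy*l/2,z] for sx in(-1,1) for sy in(-1,1) for z in(0,h)],float)
    return np.c_[x+c*L[:,0]-s*L[:,1], y+s*L[:,0]+c*L[:,1], z0+L[:,2]]
def hullmask(P,S=4):
    m=np.zeros((384*S,512*S),np.uint8); cv2.fillConvexPoly(m,cv2.convexHull(np.round((np.asarray(P)+.5)*S).astype(np.int32).reshape(-1,1,2)),1); return m>0
def fit(f,mask,z0,model,zg,amin=100):
    """fit prism pose (x,y,yaw) to each blob; returns pose and IoU"""
    out=[]
    cs,_=cv2.findContours(mask.astype(np.uint8),cv2.RETR_EXTERNAL,cv2.CHAIN_APPROX_NONE)
    for c in cs:
        if cv2.contourArea(c)<amin: continue
        M=hullmask(c[:,0]); (x,y),(w,h),a=cv2.minAreaRect(up(f,c[:,0],zg)[:,:2].astype(np.float32))
        if w>h: a+=90
        a=(a+90)%180-90
        g=lambda p:1-(lambda H:(H&M).sum()/max(1,(H|M).sum()))(hullmask(proj(f,model(p,z0))))
        r=minimize(g,[x,y,a],method="Nelder-Mead",options=dict(initial_simplex=np.array([[x,y,a],[x+8,y,a],[x,y+8,a],[x,y,a+6]]),maxiter=80,xatol=.2,fatol=1e-4))
        out.append((r.x.round(1).tolist(),round(1-r.fun,3)))
    return out
def orange(f): return col(f,(2,120,60),(14,255,255))
E
python3 - <<'E'
from h import *
f=grab("wrist"); print(fit(f,orange(f),4,part_pts,20))
E
```

```text
[([441.7, 230.7, 23.5], np.float64(0.911)), ([541.2, 243.5, -7.2], np.float64(0.894)), ([430.4, 349.3, 13.4], np.float64(0.912))]
```

Request:
{"method": "apply_moves", "body": {
  "delta_pos": [
    [0.039,0,-0.5],
    [0.039,0,-1],
    [0.039,0,-1],
    [0.039,0,-1],
    [0.039,0,-1]
  ],
  "rot": [
    [0,0,0.01],
    [0,0,0.01],
    [0,0,0.01],
    [0,0,0.01],
    [0,0,0.01]
  ],
  "hand": [0.6,0.6,0.6,0.6,0.6]
}}

```text
time_s: 4.33
ee_pos: [540.5, 242.6, 93.0]
ee_rot: [-179.8, 0.1, 82.7]
force: [0.6, 0.1, 1.4]
gripper_width: 55.1
gripper_force: 0.0
```

Request:
{"method": "apply_moves", "body": {
  "delta_pos": [
    [0,0,-0.3],
    [0,0,-0.63],
    [0,0,-0.63],
    [0,0,-0.63],
    [0,0,-0.63],
    [0,0,-0.63],
    [0,0,-0.63],
    [0,0,-0.63],
    [0,0,-0.63],
    [0,0,-0.63]
  ],
  "rot": [
    [0,0,0],
    [0,0,0],
    [0,0,0],
    [0,0,0],
    [0,0,0],
    [0,0,0],
    [0,0,0],
    [0,0,0],
    [0,0,0],
    [0,0,0]
  ],
  "hand": [0.6,0.6,0.6,0.6,0,0,0,0,0,0],
  "newtons": 20
}}

```text
time_s: 5.17
ee_pos: [542.1, 242.5, 19.0]
ee_rot: [179.9, -0.0, 82.6]
force: [-0.5, 0.1, -0.5]
gripper_width: 17.8
gripper_force: 0.0
```

Request:
{"method": "apply_moves", "body": {
  "delta_pos": [
    [0,0,0],
    [0,0,0],
    [0,0,0],
    [0,0,0.3],
    [0,0,1],
    [0,0,1],
    [0,0,1],
    [0,0,1]
  ],
  "rot": [
    [0,0,0],
    [0,0,0],
    [0,0,0],
    [0,0,0],
    [0,0,0],
    [0,0,0],
    [0,0,0],
    [0,0,0]
  ],
  "hand": [0,0,0,0,0,0,0,0]
}}

```text
time_s: 5.83
ee_pos: [543.4, 242.9, 140.6]
ee_rot: [179.7, -0.2, 82.6]
force: [-1.2, 0.5, -2.5]
gripper_width: 12.0
gripper_force: 20.0
```

Request:
{"method": "apply_moves", "body": {
  "delta_pos": [
    [0.41,-0.8,0.1],
    [0.41,-0.8,0.1],
    [0.41,-0.8,0.1],
    [0.41,-0.8,0.1]
  ],
  "rot": [
    [0,0,-0.03],
    [0,0,-0.03],
    [0,0,-0.03],
    [0,0,-0.03]
  ],
  "hand": [0,0,0,0]
}}

```text
time_s: 6.17
ee_pos: [592.3, 141.7, 148.1]
ee_rot: [-179.9, 0.2, 79.8]
force: [0.6, 0.4, -1.9]
gripper_width: 12.0
gripper_force: 20.0
```

Request:
{"method": "apply_moves", "body": {
  "delta_pos": [
    [0.41,-0.8,0],
    [0.41,-0.8,0],
    [0.41,-0.8,0],
    [0.41,-0.8,0],
    [0.41,-0.8,0],
    [0.41,-0.8,0]
  ],
  "rot": [
    [0,0,0],
    [0,0,0],
    [0,0,0],
    [0,0,0],
    [0,0,0],
    [0,0,0]
  ],
  "hand": [0,0,0,0,0,0]
}}

```text
time_s: 6.67
ee_pos: [638.8, 51.1, 148.2]
ee_rot: [-179.8, 0.0, 80.0]
force: [-0.4, 0.2, -2.7]
gripper_width: 12.2
gripper_force: 20.0
```

Run:
```python
from h import *
s=env.state(); print(s["time_s"],s["ee_pos"],s["ee_rot"],s["gripper_width"])
f=grab("wrist")
for q,z in (("retort_seat",58),("stall0",12),("skid",0)):
  for d in spotter.landmark_of(f,q)[:4]: print(q,round(d["score"],2),np.round(d["position"]),up(f,d["position"],z).round(1)[0])
cv2.imwrite("pics/w2.png",f["pixels"][:,:,::-1])
f=grab("top"); print("top",fit(f,col(f,(2,120,90),(14,255,255)),4,part_pts,20,60))
```

```text
6.6667 [638.80788042  51.07888558 148.2390709 ] [-1.79756787e+02  1.27932425e-02  8.00265747e+01] 12.181080588892664
retort_seat 0.81 [212. 246.] [596.4   9.6  58. ]
stall0 0.91 [251. 184.] [635.9  44.7  12. ]
stall0 0.89 [183. 182.] [573.9  57.5  12. ]
stall0 0.77 [186. 264.] [555.9 -27.9  12. ]
stall0 0.41 [212. 242.] [587.2  -8.3  12. ]
skid 0.95 [217. 219.] [595.2  10.2   0. ]
skid 0.23 [252. 241.] [626.1 -19.3   0. ]
top [([432.3, 354.9, 15.5], np.float64(0.698)), ([444.0, 229.8, 26.5], np.float64(0.73)), ([764.4, -258.9, -12.1], np.float64(0.668))]
```

View pics/w2.png

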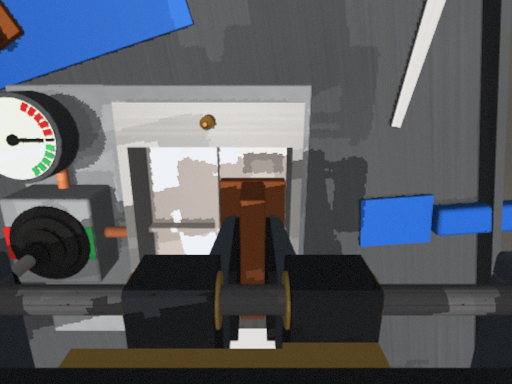

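Run:
```python
from h import *
f=grab("wrist")
def T(x,y,z,o=(600.5,15.1),a=-10):
    a=np.radians(a); return [o[0]+x*np.cos(a)-y*np.sin(a), o[1]+x*np.sin(a)+y*np.cos(a), z]
print("pin wrist",up(f,[207,121],75),"theory",T(0,104,75), proj(f,T(0,104,75)))
print("rim inner corner (+,+)(-,+)",proj(f,[T(64,82,58),T(-64,82,58)]),"outer plate (85,130)",proj(f,[T(85,130,0),T(72,92,58)]), "knob top",proj(f,T(-140,0,142)))
for n in ("top","scene"):
    g=grab(n); m=col(g,(10,80,60),(26,255,255)).astype(np.uint8)
    k,l,st,c=cv2.connectedComponentsWithStats(m)
    for i in range(1,k):
        P=up(g,c[i],70)[0]
        if 450<P[0]<720 and -120<P[1]<150: print(n,st[i,4],P.round(1))
    for q in (104,-104): print("th",T(0,q,70))
```

```text
pin wrist [[618.00385085 114.1896269   75.        ]] theory [np.float64(618.5594104773608), np.float64(117.52000631326963), 75] [[206.78092983 116.17701502]]
rim inner corner (+,+)(-,+) [[292.98030289 143.16579936]
 [128.16301991 142.73443209]] outer plate (85,130) [[311.0144258   79.03723952]
 [303.89315884 130.24652624]] knob top [[-29.22907213 298.66916405]]
top 3 [641.9  28.7  70. ]
top 4 [581.2 -90.9  70. ]
th [np.float64(618.5594104773608), np.float64(117.52000631326963), 70]
th [np.float64(582.4405895226392), np.float64(-87.32000631326964), 70]
scene 22 [470.1  19.6  70. ]
scene 15 [475.3  65.   70. ]
scene 15 [504.6  -4.2  70. ]
scene 1 [490.4  22.5  70. ]
scene 2 [508.9 -20.1  70. ]
scene 2 [487.6 144.9  70. ]
scene 22 [512.9  86.7  70. ]
scene 16 [523.8  57.6  70. ]
scene 12 [583.2 -91.1  70. ]
scene 4 [533.9 127.4  70. ]
scene 59 [580.6  69.3  70. ]
scene 2 [597.3  11.9  70. ]
scene 6 [598.7  24.3  70. ]
scene 1 [585.7  62.3  70. ]
scene 9 [603.3  46.6  70. ]
scene 15 [619. 113.  70.]
th [np.float64(618.5594104773608), np.float64(117.52000631326963), 70]
th [np.float64(582.4405895226392), np.float64(-87.32000631326964), 70]
```

Request:
{"method": "apply_moves", "body": {
  "delta_pos": [
    [0.01,-0.035,0],
    [0.01,-0.035,-0.25],
    [0.01,-0.035,-0.5],
    [0.01,-0.035,-0.75],
    [0.01,-0.035,-0.9],
    [0.01,-0.035,-0.95],
    [0.01,-0.035,-1],
    [0.01,-0.035,-1]
  ],
  "rot": [
    [0,0,0],
    [0,0,0],
    [0,0,0],
    [0,0,0],
    [0,0,0],
    [0,0,0],
    [0,0,0],
    [0,0,0]
  ],
  "hand": [0,0,0,0,0,0,0,0]
}}

```text
time_s: 7.73
ee_pos: [641.7, 46.1, 30.2]
ee_rot: [180.0, 0.0, 80.0]
force: [0.2, 0.1, -2.3]
gripper_width: 11.7
gripper_force: 20.0
```

Request:
{"method": "apply_moves", "body": {
  "delta_pos": [
    [0,0,-0.03],
    [0,0,-0.03],
    [0,0,-0.03],
    [0,0,-0.03],
    [0,0,-0.03],
    [0,0,-0.03]
  ],
  "rot": [
    [0,0,0],
    [0,0,0],
    [0,0,0],
    [0,0,0],
    [0,0,0],
    [0,0,0]
  ],
  "hand": [0,0,0.35,0.35,0.35,0.35]
}}

```text
time_s: 8.23
ee_pos: [641.6, 46.3, 27.6]
ee_rot: [180.0, -0.0, 80.0]
force: [-1.1, 0.7, 1.2]
gripper_width: 31.8
gripper_force: 0.4
```

Request:
{"method": "apply_moves", "body": {
  "delta_pos": [
    [0,0,0.3],
    [0,0,0.6],
    [0,0,1],
    [0,0,1],
    [0,0,1]
  ],
  "rot": [
    [0,0,0],
    [0,0,0],
    [0,0,0],
    [0,0,0],
    [0,0,0]
  ],
  "hand": [0.35,0.35,0.35,0.35,0.35]
}}

```text
time_s: 8.65
ee_pos: [643.8, 46.3, 151.3]
ee_rot: [179.5, -0.1, 80.0]
force: [0.2, -0.3, -0.7]
gripper_width: 31.7
gripper_force: 0.0
```

Request:
{"method": "apply_moves", "body": {
  "delta_pos": [
    [-0.83,0.77,0.4],
    [-0.83,0.77,0.4],
    [-0.83,0.77,0.4],
    [-0.83,0.77,0.4],
    [-0.83,0.77,0.4]
  ],
  "rot": [
    [0,0,0.195],
    [0,0,0.195],
    [0,0,0.195],
    [0,0,0.195],
    [0,0,0.195]
  ],
  "hand": [0.6,0.6,0.6,0.6,0.6]
}}

```text
time_s: 9.07
ee_pos: [539.0, 140.9, 195.2]
ee_rot: [-179.9, -0.1, 97.0]
force: [-0.0, 0.4, -0.3]
gripper_width: 54.5
gripper_force: 0.0
```

Request:
{"method": "apply_moves", "body": {
  "delta_pos": [
    [-0.83,0.77,0],
    [-0.83,0.77,0],
    [-0.83,0.77,0],
    [-0.83,0.77,0],
    [-0.83,0.77,0],
    [-0.83,0.77,0]
  ],
  "rot": [
    [0,0,0.195],
    [0,0,0.195],
    [0,0,0.195],
    [0,0,0.195],
    [0,0,0.195],
    [0,0,0.195]
  ],
  "hand": [0.6,0.6,0.6,0.6,0.6,0.6]
}}

```text
time_s: 9.57
ee_pos: [442.6, 230.6, 193.8]
ee_rot: [-179.9, 0.1, 113.6]
force: [0.0, -0.1, 0.1]
gripper_width: 54.9
gripper_force: 0.0
```

Run:
```python
from h import *
s=env.state(); print(s["time_s"],s["ee_pos"],s["ee_rot"],s["gripper_width"])
f=grab("wrist"); print(fit(f,orange(f),4,part_pts,20))
f=grab("scene"); print("scene",fit(f,orange(f),4,part_pts,20,60)); print("in retort z12",fit(f,orange(f),12,part_pts,30,60))
cv2.imwrite("pics/s3.png",cv2.resize(f["pixels"][90:290,120:440,::-1],(800,500)))
```

```text
9.5667 [442.57898597 230.61951646 193.82833372] [-1.79948687e+02  6.36145329e-02  1.13593496e+02] 54.91868471723342
[([441.8, 230.7, 21.4], np.float64(0.917)), ([430.1, 349.2, 14.5], np.float64(0.942))]
scene [([756.4, -273.6, 5.7], np.float64(0.499)), ([429.6, 347.6, 20.7], np.float64(0.738)), ([442.2, 229.2, 30.4], np.float64(0.742)), ([212.2, -494.6, 27.0], np.float64(0.389))]
in retort z12 [([767.2, -268.3, 1.9], np.float64(0.505)), ([436.9, 347.0, 18.9], np.float64(0.728)), ([448.3, 228.2, 25.8], np.float64(0.726)), ([221.9, -494.6, 44.6], np.float64(0.403))]
```

View pics/s3.png

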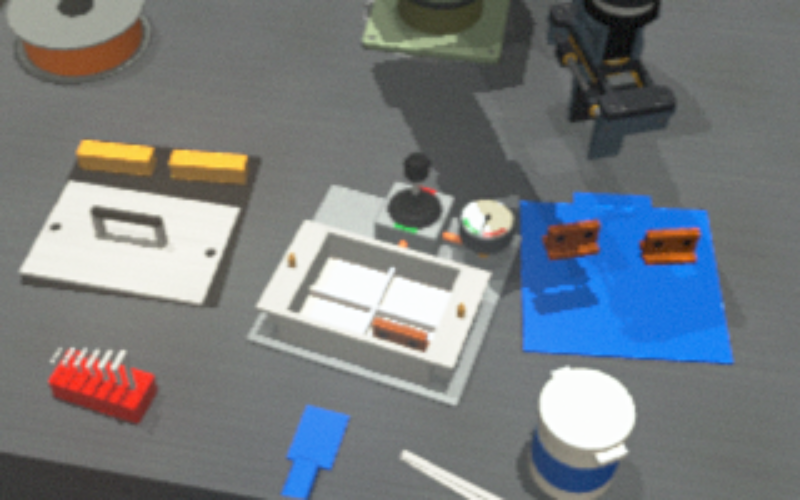

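Request:
{"method": "apply_moves", "body": {
  "delta_pos": [
    [0,0,-0.5],
    [0,0,-1],
    [0,0,-1],
    [0,0,-1],
    [0,0,-1]
  ],
  "rot": [
    [0,0,-0.02],
    [0,0,-0.02],
    [0,0,-0.02],
    [0,0,-0.02],
    [0,0,-0.02]
  ],
  "hand": [0.6,0.6,0.6,0.6,0.6]
}}

```text
time_s: 10.08
ee_pos: [442.3, 229.6, 73.5]
ee_rot: [-179.8, 0.0, 111.7]
force: [0.9, 0.6, 0.6]
gripper_width: 54.4
gripper_force: 0.0
```

Request:
{"method": "apply_moves", "body": {
  "delta_pos": [
    [0,0,-0.3],
    [0,0,-0.46],
    [0,0,-0.46],
    [0,0,-0.46],
    [0,0,-0.46],
    [0,0,-0.46],
    [0,0,-0.46],
    [0,0,-0.46],
    [0,0,-0.46],
    [0,0,-0.46]
  ],
  "rot": [
    [0,0,0],
    [0,0,0],
    [0,0,0],
    [0,0,0],
    [0,0,0],
    [0,0,0],
    [0,0,0],
    [0,0,0],
    [0,0,0],
    [0,0,0]
  ],
  "hand": [0.6,0.6,0.6,0,0,0,0,0,0,0]
}}

```text
time_s: 10.92
ee_pos: [442.4, 231.1, 20.0]
ee_rot: [180.0, -0.0, 111.8]
force: [-0.6, -0.8, 0.8]
gripper_width: 11.8
gripper_force: 20.0
```

Request:
{"method": "apply_moves", "body": {
  "delta_pos": [
    [0,0,0],
    [0,0,0],
    [0,0,0.3],
    [0,0,1],
    [0,0,1],
    [0,0,1],
    [0,0,1]
  ],
  "rot": [
    [0,0,0],
    [0,0,0],
    [0,0,0],
    [0,0,0],
    [0,0,0],
    [0,0,0],
    [0,0,0]
  ],
  "hand": [0,0,0,0,0,0,0]
}}

```text
time_s: 11.5
ee_pos: [443.5, 231.6, 141.5]
ee_rot: [179.7, -0.0, 111.8]
force: [-0.1, 0.4, -2.8]
gripper_width: 12.0
gripper_force: 20.0
```

Request:
{"method": "apply_moves", "body": {
  "delta_pos": [
    [0.51,-0.74,0.2],
    [0.51,-0.74,0.2],
    [0.51,-0.74,0.2],
    [0.51,-0.74,0.2]
  ],
  "rot": [
    [0,0,-0.124],
    [0,0,-0.124],
    [0,0,-0.124],
    [0,0,-0.124]
  ],
  "hand": [0,0,0,0]
}}

```text
time_s: 11.83
ee_pos: [505.6, 138.6, 162.3]
ee_rot: [-180.0, 0.1, 101.0]
force: [0.7, 1.3, -1.5]
gripper_width: 12.0
gripper_force: 20.0
```

Request:
{"method": "apply_moves", "body": {
  "delta_pos": [
    [0.51,-0.74,0],
    [0.51,-0.74,0],
    [0.51,-0.74,0],
    [0.51,-0.74,0]
  ],
  "rot": [
    [0,0,-0.124],
    [0,0,-0.124],
    [0,0,-0.124],
    [0,0,-0.124]
  ],
  "hand": [0,0,0,0]
}}

```text
time_s: 12.17
ee_pos: [565.9, 49.9, 160.7]
ee_rot: [-179.9, 0.1, 90.3]
force: [0.3, 0.7, -2.6]
gripper_width: 11.5
gripper_force: 20.0
```

Request:
{"method": "apply_moves", "body": {
  "delta_pos": [
    [0.51,-0.74,-0.1],
    [0.51,-0.74,-0.1],
    [0.51,-0.74,-0.1],
    [0.51,-0.74,-0.1],
    [0.51,-0.74,-0.1],
    [0.51,-0.74,-0.1]
  ],
  "rot": [
    [0,0,-0.124],
    [0,0,-0.124],
    [0,0,-0.124],
    [0,0,-0.124],
    [0,0,-0.124],
    [0,0,-0.124]
  ],
  "hand": [0,0,0,0,0,0]
}}

```text
time_s: 12.67
ee_pos: [624.2, -34.2, 149.6]
ee_rot: [-179.7, -0.0, 79.9]
force: [0.4, 1.2, -1.1]
gripper_width: 12.0
gripper_force: 20.0
```

Request:
{"method": "apply_moves", "body": {
  "delta_pos": [
    [0,0,0],
    [0,0,-0.25],
    [0,0,-0.5],
    [0,0,-0.75],
    [0,0,-0.9],
    [0,0,-0.95],
    [0,0,-1],
    [0,0,-1]
  ],
  "rot": [
    [0,0,0],
    [0,0,0],
    [0,0,0],
    [0,0,0],
    [0,0,0],
    [0,0,0],
    [0,0,0],
    [0,0,0]
  ],
  "hand": [0,0,0,0,0,0,0,0]
}}

```text
time_s: 13.33
ee_pos: [625.7, -34.6, 31.5]
ee_rot: [-180.0, -0.0, 79.9]
force: [-0.7, 0.1, -1.0]
gripper_width: 11.8
gripper_force: 20.0
```

Request:
{"method": "apply_moves", "body": {
  "delta_pos": [
    [0,0,-0.01],
    [0,0,-0.015],
    [0,0,-0.02],
    [0,0,-0.02],
    [0,0,-0.02],
    [0,0,-0.02]
  ],
  "rot": [
    [0,0,0],
    [0,0,0],
    [0,0,0],
    [0,0,0],
    [0,0,0],
    [0,0,0]
  ],
  "hand": [0,0,0,0,0,0]
}}

```text
time_s: 13.83
ee_pos: [626.0, -35.5, 29.5]
ee_rot: [180.0, -0.0, 79.9]
force: [0.3, -0.1, -1.9]
gripper_width: 11.6
gripper_force: 20.0
```

Request:
{"method": "apply_moves", "body": {
  "delta_pos": [
    [0,0,-0.012],
    [0,0,-0.012],
    [0,0,-0.012],
    [0,0,-0.012],
    [0,0,-0.012],
    [0,0,-0.012]
  ],
  "rot": [
    [0,0,0],
    [0,0,0],
    [0,0,0],
    [0,0,0],
    [0,0,0],
    [0,0,0]
  ],
  "hand": [0,0,0.35,0.35,0.35,0.35]
}}

```text
time_s: 14.33
ee_pos: [625.9, -35.4, 27.8]
ee_rot: [180.0, -0.0, 79.9]
force: [0.3, -0.8, 1.2]
gripper_width: 31.4
gripper_force: 0.0
```

Request:
{"method": "apply_moves", "body": {
  "delta_pos": [
    [0,0,0.3],
    [0,0,0.6],
    [0,0,1],
    [0,0,1],
    [0,0,1]
  ],
  "rot": [
    [0,0,0],
    [0,0,0],
    [0,0,0],
    [0,0,0],
    [0,0,0]
  ],
  "hand": [0.35,0.35,0.35,0.35,0.35]
}}

```text
time_s: 14.75
ee_pos: [628.1, -35.6, 151.8]
ee_rot: [179.5, -0.0, 79.9]
force: [0.2, 0.5, -0.1]
gripper_width: 31.8
gripper_force: 0.0
```

Request:
{"method": "apply_moves", "body": {
  "delta_pos": [
    [-0.41,0.8,0.2],
    [-0.41,0.8,0.2],
    [-0.41,0.8,0.2],
    [-0.41,0.8,0.2]
  ],
  "rot": [
    [0,0,0.07],
    [0,0,0.07],
    [0,0,0.07],
    [0,0,0.07]
  ],
  "hand": [0.35,0.35,0.35,0.35]
}}

```text
time_s: 15.08
ee_pos: [573.8, 64.4, 171.3]
ee_rot: [-179.8, -0.1, 86.1]
force: [0.2, 0.5, -0.9]
gripper_width: 32.1
gripper_force: 0.0
```

Request:
{"method": "apply_moves", "body": {
  "delta_pos": [
    [-0.41,0.8,0.2],
    [-0.41,0.8,0.2],
    [-0.41,0.8,0.2],
    [-0.41,0.8,0.2]
  ],
  "rot": [
    [0,0,0.07],
    [0,0,0.07],
    [0,0,0.07],
    [0,0,0.07]
  ],
  "hand": [0.6,0.6,0.6,0.6]
}}

```text
time_s: 15.42
ee_pos: [525.5, 159.8, 195.4]
ee_rot: [-179.9, -0.1, 92.1]
force: [0.6, 0.1, -0.3]
gripper_width: 53.9
gripper_force: 0.0
```

Request:
{"method": "apply_moves", "body": {
  "delta_pos": [
    [-0.41,0.8,0],
    [-0.41,0.8,0],
    [-0.41,0.8,0],
    [-0.41,0.8,0]
  ],
  "rot": [
    [0,0,0.07],
    [0,0,0.07],
    [0,0,0.07],
    [0,0,0.07]
  ],
  "hand": [0.6,0.6,0.6,0.6]
}}

```text
time_s: 15.75
ee_pos: [476.4, 254.9, 194.0]
ee_rot: [-179.8, -0.0, 98.1]
force: [0.8, -0.4, -0.3]
gripper_width: 54.9
gripper_force: 0.0
```

Request:
{"method": "apply_moves", "body": {
  "delta_pos": [
    [-0.41,0.8,0],
    [-0.41,0.8,0],
    [-0.41,0.8,0],
    [-0.41,0.8,0],
    [-0.41,0.8,0],
    [-0.41,0.8,0]
  ],
  "rot": [
    [0,0,0.07],
    [0,0,0.07],
    [0,0,0.07],
    [0,0,0.07],
    [0,0,0.07],
    [0,0,0.07]
  ],
  "hand": [0.6,0.6,0.6,0.6,0.6,0.6]
}}

```text
time_s: 16.25
ee_pos: [429.8, 347.1, 194.7]
ee_rot: [-179.9, 0.1, 103.9]
force: [0.4, -1.0, -0.2]
gripper_width: 54.7
gripper_force: 0.0
```

Run:
```python
from h import *
s=env.state(); print(s["time_s"],s["ee_pos"],s["ee_rot"],s["gripper_width"])
f=grab("wrist"); print(fit(f,orange(f),4,part_pts,20))
f=grab("top"); print("top",rects(f,col(f,(2,120,90),(14,255,255)),44),rects(f,col(f,(2,120,90),(14,255,255)),52))
```

```text
16.25 [429.75414597 347.10292733 194.68705307] [-1.79931538e+02  1.06780642e-01  1.03887172e+02] 54.695206214731996
[([430.3, 349.6, 14.1], np.float64(0.91))]
top [[427.5, 347.8, 67.3, 29.5, -75.7], [622.0, -33.6, 59.0, 29.8, 79.7], [638.6, 50.8, 62.9, 30.3, 80.7], [749.2, -264.1, 101.7, 35.9, 82.7]] [[427.1, 345.6, 66.9, 29.3, -75.7], [620.4, -33.4, 58.7, 29.6, 79.7], [636.9, 50.4, 62.5, 30.1, 80.7], [746.8, -262.5, 101.1, 35.7, 82.7]]
```

Request:
{"method": "apply_moves", "body": {
  "delta_pos": [
    [0.004,0.02,-0.5],
    [0.004,0.02,-1],
    [0.004,0.02,-1],
    [0.004,0.02,-1],
    [0.004,0.02,-1]
  ],
  "rot": [
    [0,0,0],
    [0,0,0],
    [0,0,0],
    [0,0,0],
    [0,0,0]
  ],
  "hand": [0.6,0.6,0.6,0.6,0.6]
}}

```text
time_s: 16.77
ee_pos: [429.3, 349.4, 74.7]
ee_rot: [-179.8, 0.1, 103.8]
force: [0.2, 0.8, 0.2]
gripper_width: 54.8
gripper_force: 0.0
```

Request:
{"method": "apply_moves", "body": {
  "delta_pos": [
    [0,0,-0.3],
    [0,0,-0.465],
    [0,0,-0.465],
    [0,0,-0.465],
    [0,0,-0.465],
    [0,0,-0.465],
    [0,0,-0.465],
    [0,0,-0.465],
    [0,0,-0.465],
    [0,0,-0.465]
  ],
  "rot": [
    [0,0,0],
    [0,0,0],
    [0,0,0],
    [0,0,0],
    [0,0,0],
    [0,0,0],
    [0,0,0],
    [0,0,0],
    [0,0,0],
    [0,0,0]
  ],
  "hand": [0.6,0.6,0.6,0,0,0,0,0,0,0]
}}

```text
time_s: 17.6
ee_pos: [429.7, 351.2, 20.3]
ee_rot: [179.9, -0.0, 103.9]
force: [0.3, -0.4, 5.8]
gripper_width: 11.9
gripper_force: 20.0
```

Request:
{"method": "apply_moves", "body": {
  "delta_pos": [
    [0,0,0],
    [0,0,0],
    [0,0,0.3],
    [0,0,1],
    [0,0,1],
    [0,0,1],
    [0,0,1]
  ],
  "rot": [
    [0,0,0],
    [0,0,0],
    [0,0,0],
    [0,0,0],
    [0,0,0],
    [0,0,0],
    [0,0,0]
  ],
  "hand": [0,0,0,0,0,0,0]
}}

```text
time_s: 18.18
ee_pos: [430.6, 351.8, 142.0]
ee_rot: [179.7, -0.1, 103.9]
force: [-0.3, 0.2, -2.5]
gripper_width: 12.1
gripper_force: 20.0
```

Request:
{"method": "apply_moves", "body": {
  "delta_pos": [
    [0.42,-0.81,0.2],
    [0.42,-0.81,0.2],
    [0.42,-0.81,0.2],
    [0.42,-0.81,0.2]
  ],
  "rot": [
    [0,0,-0.093],
    [0,0,-0.093],
    [0,0,-0.093],
    [0,0,-0.093]
  ],
  "hand": [0,0,0,0]
}}

```text
time_s: 18.52
ee_pos: [481.2, 249.4, 162.6]
ee_rot: [-179.9, 0.2, 95.7]
force: [0.6, 0.7, -1.0]
gripper_width: 12.0
gripper_force: 20.0
```

Request:
{"method": "apply_moves", "body": {
  "delta_pos": [
    [0.42,-0.81,0],
    [0.42,-0.81,0],
    [0.42,-0.81,0],
    [0.42,-0.81,0]
  ],
  "rot": [
    [0,0,-0.093],
    [0,0,-0.093],
    [0,0,-0.093],
    [0,0,-0.093]
  ],
  "hand": [0,0,0,0]
}}

```text
time_s: 18.85
ee_pos: [530.9, 152.6, 161.3]
ee_rot: [-179.8, 0.2, 87.7]
force: [-0.4, -0.7, -3.0]
gripper_width: 11.9
gripper_force: 20.0
```

Request:
{"method": "apply_moves", "body": {
  "delta_pos": [
    [0.42,-0.81,-0.1],
    [0.42,-0.81,-0.1],
    [0.42,-0.81,-0.1],
    [0.42,-0.81,-0.1],
    [0.42,-0.81,-0.1],
    [0.42,-0.81,-0.1]
  ],
  "rot": [
    [0,0,-0.093],
    [0,0,-0.093],
    [0,0,-0.093],
    [0,0,-0.093],
    [0,0,-0.093],
    [0,0,-0.093]
  ],
  "hand": [0,0,0,0,0,0]
}}

```text
time_s: 19.35
ee_pos: [579.3, 60.4, 150.2]
ee_rot: [-179.8, 0.0, 80.0]
force: [-1.1, -0.5, -1.1]
gripper_width: 11.7
gripper_force: 20.0
```

Run:
```python
from h import *
f=grab("wrist"); cv2.imwrite("pics/w4.png",f["pixels"][:,:,::-1])
```

```text
(no output)
```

View pics/w4.png

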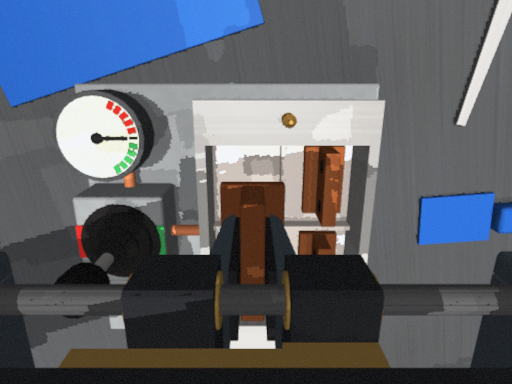

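Both placed brackets stand upright in the +x stalls (at (325,185) and (318,245)), and the held bracket is over the empty near stall.

Request:
{"method": "apply_moves", "body": {
  "delta_pos": [
    [0.01,-0.02,0],
    [0.01,-0.02,-0.25],
    [0.01,-0.02,-0.5],
    [0.01,-0.02,-0.75],
    [0.01,-0.02,-0.9],
    [0.01,-0.02,-0.95],
    [0.01,-0.02,-1],
    [0.01,-0.02,-1]
  ],
  "rot": [
    [0,0,0],
    [0,0,0],
    [0,0,0],
    [0,0,0],
    [0,0,0],
    [0,0,0],
    [0,0,0],
    [0,0,0]
  ],
  "hand": [0,0,0,0,0,0,0,0]
}}

```text
time_s: 20.07
ee_pos: [581.9, 57.6, 31.8]
ee_rot: [-180.0, 0.0, 80.0]
force: [-0.0, 0.3, -1.8]
gripper_width: 11.7
gripper_force: 20.0
```

Request:
{"method": "apply_moves", "body": {
  "delta_pos": [
    [0,0,-0.01],
    [0,0,-0.02],
    [0,0,-0.03],
    [0,0,-0.03],
    [0,0,-0.03],
    [0,0,-0.03]
  ],
  "rot": [
    [0,0,0],
    [0,0,0],
    [0,0,0],
    [0,0,0],
    [0,0,0],
    [0,0,0]
  ],
  "hand": [0,0,0,0,0,0]
}}

```text
time_s: 20.57
ee_pos: [582.1, 57.0, 28.7]
ee_rot: [180.0, -0.0, 79.9]
force: [-0.3, -0.6, -1.9]
gripper_width: 11.8
gripper_force: 20.0
```

Request:
{"method": "apply_moves", "body": {
  "delta_pos": [
    [0,0,-0.006],
    [0,0,-0.006],
    [0,0,-0.006],
    [0,0,-0.006],
    [0,0,-0.006],
    [0,0,-0.006]
  ],
  "rot": [
    [0,0,0],
    [0,0,0],
    [0,0,0],
    [0,0,0],
    [0,0,0],
    [0,0,0]
  ],
  "hand": [0,0,0.35,0.35,0.35,0.35]
}}

```text
time_s: 21.07
ee_pos: [582.0, 57.0, 27.5]
ee_rot: [180.0, -0.0, 79.9]
force: [-0.4, -0.0, -0.0]
gripper_width: 31.7
gripper_force: 0.0
```

Request:
{"method": "apply_moves", "body": {
  "delta_pos": [
    [0,0,0.3],
    [0,0,0.6],
    [0,0,1],
    [0,0,1],
    [0,0,1]
  ],
  "rot": [
    [0,0,0],
    [0,0,0],
    [0,0,0],
    [0,0,0],
    [0,0,0]
  ],
  "hand": [0.35,0.35,0.35,0.35,0.35]
}}

```text
time_s: 21.48
ee_pos: [584.2, 57.2, 151.3]
ee_rot: [179.6, -0.1, 79.9]
force: [-0.6, -0.6, -0.9]
gripper_width: 32.3
gripper_force: 0.0
```

Request:
{"method": "apply_moves", "body": {
  "delta_pos": [
    [-0.085,-0.77,0.3],
    [-0.085,-0.77,0.3],
    [-0.085,-0.77,0.3],
    [-0.085,-0.77,0.3]
  ],
  "rot": [
    [0,0,0.025],
    [0,0,0.025],
    [0,0,0.025],
    [0,0,0.025]
  ],
  "hand": [0.35,0.35,0.35,0.35]
}}

```text
time_s: 21.82
ee_pos: [571.4, -38.5, 183.5]
ee_rot: [180.0, 0.1, 81.9]
force: [0.2, 0.9, -0.3]
gripper_width: 31.7
gripper_force: 0.0
```

Request:
{"method": "apply_moves", "body": {
  "delta_pos": [
    [-0.085,-0.77,0.2],
    [-0.085,-0.77,0.2],
    [-0.085,-0.77,0.2],
    [-0.085,-0.77,0.2]
  ],
  "rot": [
    [0,0,0.025],
    [0,0,0.025],
    [0,0,0.025],
    [0,0,0.025]
  ],
  "hand": [0.35,0.35,0.35,0.35]
}}

```text
time_s: 22.15
ee_pos: [561.2, -129.7, 206.6]
ee_rot: [-179.9, 0.0, 84.0]
force: [0.9, 0.6, 0.2]
gripper_width: 31.9
gripper_force: 0.0
```

Request:
{"method": "apply_moves", "body": {
  "delta_pos": [
    [-0.085,-0.77,0],
    [-0.085,-0.77,0],
    [-0.085,-0.77,0],
    [-0.085,-0.77,0]
  ],
  "rot": [
    [0,0,0.025],
    [0,0,0.025],
    [0,0,0.025],
    [0,0,0.025]
  ],
  "hand": [0.6,0.6,0.6,0.6]
}}

```text
time_s: 22.48
ee_pos: [550.9, -220.8, 205.7]
ee_rot: [-179.9, -0.1, 86.2]
force: [0.3, 0.4, 0.3]
gripper_width: 54.0
gripper_force: 0.0
```

Request:
{"method": "apply_moves", "body": {
  "delta_pos": [
    [-0.085,-0.77,0],
    [-0.085,-0.77,0],
    [-0.085,-0.77,0],
    [-0.085,-0.77,0],
    [-0.085,-0.77,0],
    [-0.085,-0.77,0]
  ],
  "rot": [
    [0,0,0.025],
    [0,0,0.025],
    [0,0,0.025],
    [0,0,0.025],
    [0,0,0.025],
    [0,0,0.025]
  ],
  "hand": [0.6,0.6,0.6,0.6,0.6,0.6]
}}

```text
time_s: 22.98
ee_pos: [541.6, -310.0, 207.1]
ee_rot: [-180.0, -0.1, 88.6]
force: [-0.0, -0.2, 0.1]
gripper_width: 55.1
gripper_force: 0.0
```

Run:
```python
from h import *
s=env.state(); print(s["time_s"],s["ee_pos"],s["ee_rot"],s["gripper_width"])
f=grab("wrist")
for q,z in (("lid_handle",52),("lid_seat",4),("bar_a_mid",19)):
  for d in spotter.landmark_of(f,q)[:4]: print(q,round(d["score"],2),np.round(d["position"]),up(f,d["position"],z).round(1)[0])
print(fit(f,col(f,(18,120,100),(32,255,255)),4,lambda p,z:box_pts(p,z,28,100,30),19,150))
cv2.imwrite("pics/w5.png",f["pixels"][:,:,::-1])
f=grab("scene"); print("parts: ",rects(f,orange(f),52,20))
```

```text
22.9833 [ 541.55759071 -309.97701354  207.13709418] [-1.79964416e+02 -1.12939484e-01  8.86362270e+01] 55.079265215729635
lid_handle 0.95 [251. 176.] [ 540.7 -314.4   52. ]
lid_seat 0.9 [250. 165.] [ 539.1 -313.7    4. ]
[([406.1, -379.2, -3.8], np.float64(0.621))]
parts:  [[780.3, -257.0, 118.0, 62.7, 80.9], [646.6, 49.8, 64.9, 11.9, 78.4], [617.0, 58.3, 56.7, 9.1, 79.6], [628.9, -35.6, 62.0, 13.7, 79.8], [585.6, 55.4, 60.3, 13.4, 79.1], [280.8, -484.1, 33.1, 23.5, 87.0], [259.3, -544.4, 56.2, 27.3, 51.2]]
```

View pics/w5.png

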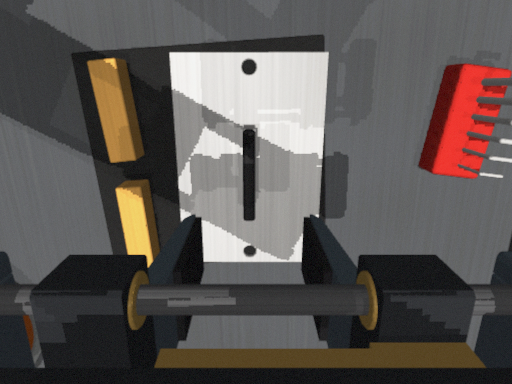

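Run:
```python
from h import *
f=grab("wrist"); g=cv2.cvtColor(f["pixels"],cv2.COLOR_RGB2GRAY)
k,l,st,c=cv2.connectedComponentsWithStats((g<70).astype(np.uint8))
H=[c[i] for i in range(k) if 30<st[i,4]<400 and 235<c[i][0]<265 and (50<c[i][1]<85 or 235<c[i][1]<265)]
P=up(f,H,9)[:,:2]; print(H,P,P.mean(0),np.degrees(np.arctan2(*(P[0]-P[-1])[::-1])),np.linalg.norm(P[0]-P[-1]))
print("handle",up(f,[[249,130],[249,220]],56))
```

```text
[array([248.22818792,  64.61744966]), array([249.2987013 , 248.35064935])] [[ 539.9848895  -209.68084454]
 [ 535.69629442 -417.42978606]] [ 537.84059196 -313.5553153 ] 88.81740189827376 207.79320188550162
handle [[ 539.56018474 -269.79308884   56.        ]
 [ 537.16944191 -361.16126726   56.        ]]
```

Request:
{"method": "apply_moves", "body": {
  "delta_pos": [
    [-0.028,-0.035,-0.3],
    [-0.028,-0.035,-0.6],
    [-0.028,-0.035,-1],
    [-0.028,-0.035,-1],
    [-0.028,-0.035,-1]
  ],
  "rot": [
    [0,0,0],
    [0,0,0],
    [0,0,0],
    [0,0,0],
    [0,0,0]
  ],
  "hand": [0.45,0.45,0.45,0.45,0.45]
}}

```text
time_s: 23.7
ee_pos: [536.1, -315.5, 85.1]
ee_rot: [-179.7, -0.2, 88.5]
force: [0.3, -0.2, 0.2]
gripper_width: 41.1
gripper_force: 0.0
```

Request:
{"method": "apply_moves", "body": {
  "delta_pos": [
    [0,0,-0.25],
    [0,0,-0.425],
    [0,0,-0.425],
    [0,0,-0.425],
    [0,0,-0.425],
    [0,0,-0.425],
    [0,0,-0.425],
    [0,0,-0.425],
    [0,0,-0.425],
    [0,0,-0.425]
  ],
  "rot": [
    [0,0,0],
    [0,0,0],
    [0,0,0],
    [0,0,0],
    [0,0,0],
    [0,0,0],
    [0,0,0],
    [0,0,0],
    [0,0,0],
    [0,0,0]
  ],
  "hand": [0.45,0.45,0.45,0,0,0,0,0,0,0],
  "newtons": 50
}}

```text
time_s: 24.53
ee_pos: [538.1, -317.3, 38.2]
ee_rot: [179.9, 0.1, 88.6]
force: [-2.8, -0.2, 6.6]
gripper_width: 11.9
gripper_force: 50.0
```

Request:
{"method": "apply_moves", "body": {
  "delta_pos": [
    [0,0,0],
    [0,0,0],
    [0,0,0],
    [0,0,0.2],
    [0,0,0.5],
    [0,0,0.8],
    [0,0,1],
    [0,0,1]
  ],
  "rot": [
    [0,0,0],
    [0,0,0],
    [0,0,0],
    [0,0,0],
    [0,0,0],
    [0,0,0],
    [0,0,0],
    [0,0,0]
  ],
  "hand": [0,0,0,0,0,0,0,0]
}}

```text
time_s: 25.2
ee_pos: [540.4, -318.4, 161.9]
ee_rot: [179.5, 0.3, 88.5]
force: [1.2, -0.7, -5.3]
gripper_width: 11.6
gripper_force: 50.0
```

Request:
{"method": "apply_moves", "body": {
  "delta_pos": [
    [0.2,0.4,0.35],
    [0.2,0.91,0.35],
    [0.2,0.91,0.35],
    [0.2,0.91,0.35],
    [0.2,0.91,0.35]
  ],
  "rot": [
    [0,0,-0.034],
    [0,0,-0.034],
    [0,0,-0.034],
    [0,0,-0.034],
    [0,0,-0.034]
  ],
  "hand": [0,0,0,0,0]
}}

```text
time_s: 25.62
ee_pos: [561.0, -205.2, 196.4]
ee_rot: [-179.8, -0.1, 85.8]
force: [0.6, -1.3, -6.2]
gripper_width: 11.1
gripper_force: 50.0
```

Request:
{"method": "apply_moves", "body": {
  "delta_pos": [
    [0.2,0.91,0],
    [0.2,0.91,0],
    [0.2,0.91,0],
    [0.2,0.91,0],
    [0.2,0.91,0]
  ],
  "rot": [
    [0,0,-0.034],
    [0,0,-0.034],
    [0,0,-0.034],
    [0,0,-0.034],
    [0,0,-0.034]
  ],
  "hand": [0,0,0,0,0]
}}

```text
time_s: 26.03
ee_pos: [585.0, -98.0, 196.1]
ee_rot: [-179.8, 0.0, 82.8]
force: [-0.4, -1.1, -5.1]
gripper_width: 12.1
gripper_force: 50.0
```

Request:
{"method": "apply_moves", "body": {
  "delta_pos": [
    [0.1,0.5,0],
    [0.1,0.91,0],
    [0.1,0.91,0],
    [0.1,0.91,-0.1],
    [0.1,0.91,-0.3],
    [0.1,0.91,-0.35],
    [0.1,0.91,-0.35],
    [0.1,0.91,-0.35]
  ],
  "rot": [
    [0,0,-0.034],
    [0,0,-0.034],
    [0,0,-0.034],
    [0,0,-0.034],
    [0,0,-0.034],
    [0,0,-0.034],
    [0,0,-0.034],
    [0,0,-0.034]
  ],
  "hand": [0,0,0,0,0,0,0,0]
}}

```text
time_s: 26.7
ee_pos: [597.5, 9.4, 155.9]
ee_rot: [-179.9, 0.0, 79.7]
force: [0.6, 0.9, -5.6]
gripper_width: 11.8
gripper_force: 50.0
```

Run:
```python
from h import *
s=env.state(); print(s["time_s"],s["ee_pos"],s["ee_rot"],s["gripper_width"])
f=grab("wrist")
cv2.imwrite("pics/w6.png",f["pixels"][:,:,::-1])
```

```text
26.7 [597.54208534   9.37802076 155.92460203] [-1.79910039e+02  3.78792610e-02  7.96740529e+01] 11.781336282511415
```

View pics/w6.png

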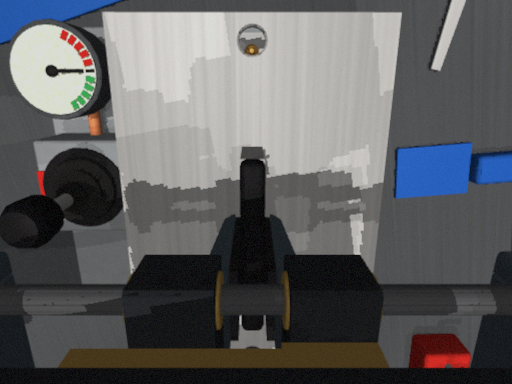

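Run:
```python
from h import *
s=env.state(); z=s["ee_pos"][2]
f=grab("wrist"); p=f["pixels"][15:65,225:280].astype(int)
h=hsv(f)[15:65,225:280]; m=(h[...,0]>8)&(h[...,0]<28)&(h[...,1]>110)
ys,xs=np.nonzero(m); print("brass px",len(xs),xs.mean()+225,ys.mean()+15,ys.min()+15,ys.max()+15)
cv2.imwrite("pics/c6.png",cv2.resize(f["pixels"][5:75,215:290,::-1],None,fx=8,fy=8,interpolation=cv2.INTER_CUBIC))
hole=up(f,[252,40],z-34+6)[0]; pin=up(f,[xs.mean()+225,ys.mean()+15],77)[0]; print(z,hole,pin,pin-hole)
print("theory pin",600.3+104*.1736,11.3+104*.985,"theory hole",s["ee_pos"][:2]+np.array([.1736,.985])*107)
```

```text
brass px 91 250.3186813186813 49.73626373626374 45 54
156.90914487739028 [617.19804234 113.93339492 128.90914488] [616.04511026 113.67228883  77.        ] [ -1.15293209  -0.26110609 -51.90914488]
theory pin 618.3543999999999 113.74 theory hole [616.84457643 114.95547533]
```

View pics/c6.png

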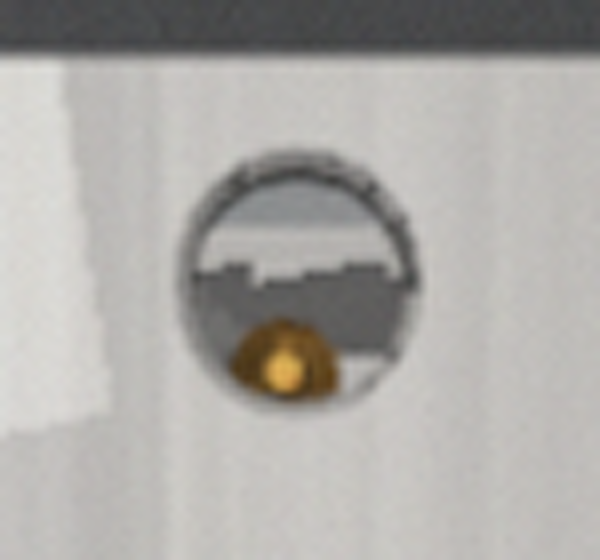

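Request:
{"method": "apply_moves", "body": {
  "delta_pos": [
    [0,0,-0.1],
    [0,0,-0.2],
    [0,0,-0.28],
    [0,0,-0.28],
    [0,0,-0.28],
    [0,0,-0.28],
    [0,0,-0.28]
  ],
  "rot": [
    [0,0,0],
    [0,0,0],
    [0,0,0],
    [0,0,0],
    [0,0,0],
    [0,0,0],
    [0,0,0]
  ],
  "hand": [0,0,0,0,0,0,0]
}}

```text
time_s: 27.38
ee_pos: [598.5, 10.8, 124.0]
ee_rot: [179.9, -0.0, 79.8]
force: [0.0, 0.5, -6.2]
gripper_width: 11.4
gripper_force: 50.0
```

Run:
```python
from h import *
s=env.state(); z=s["ee_pos"][2]
f=grab("wrist"); h=hsv(f)[15:65,225:280]; m=(h[...,0]>8)&(h[...,0]<28)&(h[...,1]>110)
ys,xs=np.nonzero(m); print("brass",len(xs),xs.mean()+225,ys.mean()+15)
cv2.imwrite("pics/c7.png",cv2.resize(f["pixels"][5:75,215:290,::-1],None,fx=8,fy=8,interpolation=cv2.INTER_CUBIC))
hole=up(f,[252.5,40],z-34+6)[0]; pin=up(f,[xs.mean()+225,ys.mean()+15],78)[0]; print(s["ee_pos"],s["ee_rot"],hole,pin,pin-hole)
```

```text
brass 155 250.03870967741935 47.909677419354836
[598.5241806   10.75003153 124.04872758] [ 1.79878113e+02 -2.20172064e-02  7.97680726e+01] [617.59895586 115.11671398  96.04872758] [615.82738941 113.07036431  78.        ] [ -1.77156645  -2.04634967 -18.04872758]
```

View pics/c7.png

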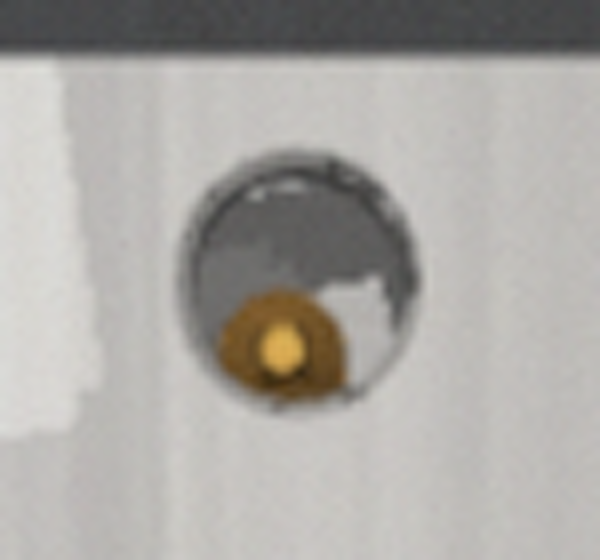

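Request:
{"method": "apply_moves", "body": {
  "delta_pos": [
    [-0.013,-0.018,0],
    [-0.013,-0.018,0],
    [-0.013,-0.018,-0.05],
    [-0.013,-0.018,-0.1],
    [-0.013,-0.018,-0.13],
    [-0.013,-0.018,-0.15],
    [-0.013,-0.018,-0.15]
  ],
  "rot": [
    [0,0,0],
    [0,0,0],
    [0,0,0],
    [0,0,0],
    [0,0,0],
    [0,0,0],
    [0,0,0]
  ],
  "hand": [0,0,0,0,0,0,0]
}}

```text
time_s: 28.02
ee_pos: [595.6, 8.6, 103.9]
ee_rot: [-179.9, 0.0, 79.8]
force: [-0.6, 0.6, -6.2]
gripper_width: 11.5
gripper_force: 50.0
```

Run:
```python
from h import *
s=env.state(); z=s["ee_pos"][2]; print(s["force"],s["torque"])
f=grab("wrist"); h=hsv(f)[15:65,225:280]; m=(h[...,0]>8)&(h[...,0]<28)&(h[...,1]>110)
ys,xs=np.nonzero(m); print("brass",len(xs),xs.mean()+225,ys.mean()+15)
pin=up(f,[xs.mean()+225,ys.mean()+15],77)[0]; hole=up(f,[252.5,40],z-34+6)[0]; print(s["ee_pos"],s["ee_rot"],pin-hole)
g=grab("scene"); cv2.imwrite("pics/s7.png",cv2.resize(g["pixels"][140:270,190:360,::-1],None,fx=4.5,fy=4.5,interpolation=cv2.INTER_CUBIC))
```

```text
[-0.59580803  0.6267064  -6.15365499] [-0.1090712   0.09434952  0.00691214]
brass 277 254.6173285198556 41.6028880866426
[595.60817094   8.63910747 103.89675814] [-1.79890190e+02  2.13012788e-02  7.97742711e+01] [ 0.95608041 -1.09883255  1.10324186]
```

View pics/s7.png

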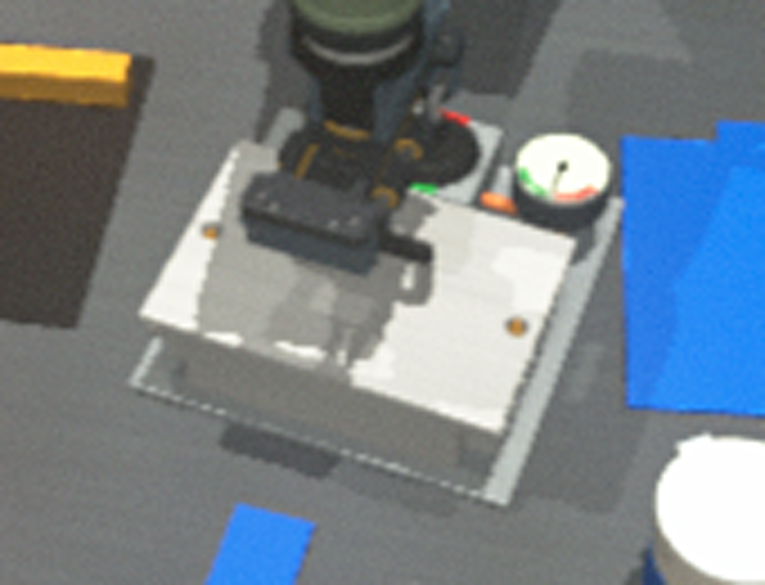

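Both pins show through their holes at (210,230) and (517,326), so I keep lowering.

Request:
{"method": "apply_moves", "body": {
  "delta_pos": [
    [0.006,-0.006,0],
    [0.006,-0.006,-0.03],
    [0.006,-0.006,-0.06],
    [0.006,-0.006,-0.08],
    [0.006,-0.006,-0.09],
    [0.006,-0.006,-0.1],
    [0.006,-0.006,-0.1]
  ],
  "rot": [
    [0,0,0],
    [0,0,0],
    [0,0,0],
    [0,0,0],
    [0,0,0],
    [0,0,0],
    [0,0,0]
  ],
  "hand": [0,0,0,0,0,0,0]
}}

```text
time_s: 28.7
ee_pos: [596.9, 7.6, 93.6]
ee_rot: [180.0, 0.0, 79.8]
force: [-2.4, -1.7, 0.1]
gripper_width: 11.5
gripper_force: 50.0
```

Request:
{"method": "apply_moves", "body": {
  "delta_pos": [
    [0,0,-0.01],
    [0,0,-0.02],
    [0,0,-0.02],
    [0,0,-0.02]
  ],
  "rot": [
    [0,0,0],
    [0,0,0],
    [0,0,0],
    [0,0,0]
  ],
  "hand": [0,0,0,0]
}}

```text
time_s: 29.03
ee_pos: [597.3, 7.5, 92.3]
ee_rot: [179.9, 0.0, 79.8]
force: [-3.0, -3.6, 6.9]
gripper_width: 11.4
gripper_force: 50.0
```

Request:
{"method": "apply_moves", "body": {
  "delta_pos": [
    [0,0,0],
    [0,0,0],
    [0,0,0],
    [0,0,0],
    [0,0,0]
  ],
  "rot": [
    [0,0,0],
    [0,0,0],
    [0,0,0],
    [0,0,0],
    [0,0,0]
  ],
  "hand": [0.4,0.4,0.4,0.4,0.4]
}}

```text
time_s: 29.45
ee_pos: [597.2, 8.1, 90.5]
ee_rot: [180.0, -0.0, 79.8]
force: [0.2, -0.5, -1.0]
gripper_width: 36.1
gripper_force: 0.0
```

Request:
{"method": "apply_moves", "body": {
  "delta_pos": [
    [0,0,0.2],
    [0,0,0.5],
    [0,0,1],
    [0,0,1],
    [0,0,1]
  ],
  "rot": [
    [0,0,0],
    [0,0,0],
    [0,0,0],
    [0,0,0],
    [0,0,0]
  ],
  "hand": [0.4,0.4,0.4,0.4,0.4]
}}

```text
time_s: 29.87
ee_pos: [600.0, 8.0, 216.3]
ee_rot: [179.4, -0.1, 79.8]
force: [0.7, -0.1, -0.4]
gripper_width: 36.4
gripper_force: 0.0
```

Request:
{"method": "apply_moves", "body": {
  "delta_pos": [
    [-0.54,-0.71,0],
    [-0.54,-0.71,0],
    [-0.54,-0.71,0],
    [-0.54,-0.71,0]
  ],
  "rot": [
    [0,0,0.057],
    [0,0,0.057],
    [0,0,0.057],
    [0,0,0.057]
  ],
  "hand": [0.6,0.6,0.6,0.6]
}}

```text
time_s: 30.2
ee_pos: [528.7, -80.0, 209.6]
ee_rot: [-179.8, 0.1, 84.5]
force: [0.1, 0.2, 1.0]
gripper_width: 54.8
gripper_force: 0.0
```

Request:
{"method": "apply_moves", "body": {
  "delta_pos": [
    [-0.54,-0.71,0],
    [-0.54,-0.71,0],
    [-0.54,-0.71,0],
    [-0.54,-0.71,0]
  ],
  "rot": [
    [0,0,0.057],
    [0,0,0.057],
    [0,0,0.057],
    [0,0,0.057]
  ],
  "hand": [0.6,0.6,0.6,0.6]
}}

```text
time_s: 30.53
ee_pos: [464.8, -164.7, 209.7]
ee_rot: [-179.8, 0.0, 89.4]
force: [0.0, 0.6, -0.2]
gripper_width: 54.9
gripper_force: 0.0
```

Request:
{"method": "apply_moves", "body": {
  "delta_pos": [
    [-0.54,-0.71,-0.1],
    [-0.54,-0.71,-0.1],
    [-0.54,-0.71,-0.1],
    [-0.54,-0.71,-0.1],
    [-0.54,-0.71,-0.1],
    [-0.54,-0.71,-0.1]
  ],
  "rot": [
    [0,0,0.057],
    [0,0,0.057],
    [0,0,0.057],
    [0,0,0.057],
    [0,0,0.057],
    [0,0,0.057]
  ],
  "hand": [0.6,0.6,0.6,0.6,0.6,0.6]
}}

```text
time_s: 31.03
ee_pos: [403.4, -247.0, 198.2]
ee_rot: [180.0, -0.1, 94.5]
force: [0.5, 0.4, 0.5]
gripper_width: 54.6
gripper_force: 0.0
```

Run:
```python
from h import *
s=env.state(); print(s["time_s"],s["ee_pos"],s["ee_rot"],s["gripper_width"])
B=lambda p,z:box_pts(p,z,28,100,30)
f=grab("wrist"); m=col(f,(14,100,70),(34,255,255)); m[250:]=0
print(fit(f,m,4,B,19,150))
for d in spotter.landmark_of(f,"bar_a_mid")[:4]: print(round(d["score"],2),np.round(d["position"]),up(f,d["position"],19).round(1)[0])
cv2.imwrite("pics/w8.png",f["pixels"][:,:,::-1])
f=grab("scene"); print("scene",fit(f,col(f,(16,120,100),(32,255,255)),4,B,19,150))
for d in spotter.trace(f,"lid_seat")[:1]: print("lid",d["score"],rects(f,d["mask"],64))
cv2.imwrite("pics/s8.png",cv2.resize(f["pixels"][140:270,100:360,::-1],(800,400),interpolation=cv2.INTER_CUBIC))
```

```text
31.0333 [ 403.43151918 -247.01316433  198.24378832] [ 1.79974468e+02 -5.31699626e-02  9.44792931e+01] 54.609725229329925
[([412.4, -339.5, -79.2], np.float64(0.144)), ([403.8, -250.4, 4.6], np.float64(0.979)), ([657.0, -65.5, -85.0], np.float64(0.435))]
0.56 [252. 273.] [ 413.2 -374.9   19. ]
scene [([404.0, -252.4, 4.7], np.float64(0.917)), ([411.2, -378.1, 3.2], np.float64(0.897)), ([440.4, -909.3, -153.6], np.float64(0.099)), ([108.5, -1127.0, -95.5], np.float64(0.412))]
```

View pics/s8.png

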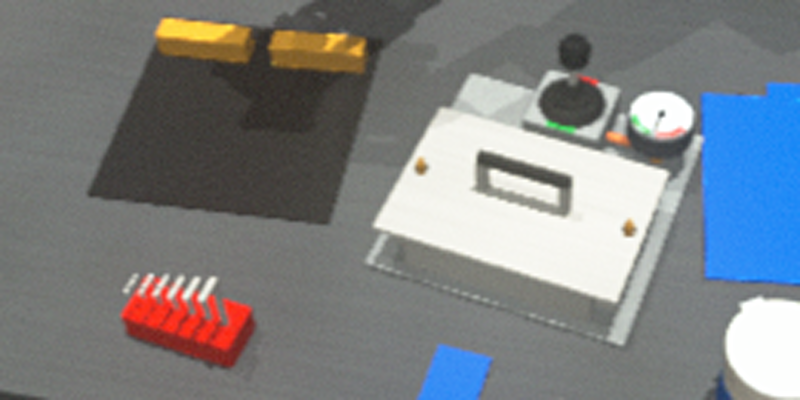

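Request:
{"method": "apply_moves", "body": {
  "delta_pos": [
    [0,-0.028,-0.5],
    [0,-0.028,-1],
    [0,-0.028,-1],
    [0,-0.028,-1],
    [0,-0.028,-1]
  ],
  "rot": [
    [0,0,0],
    [0,0,0],
    [0,0,0],
    [0,0,0],
    [0,0,0]
  ],
  "hand": [0.6,0.6,0.6,0.6,0.6]
}}

```text
time_s: 31.65
ee_pos: [402.1, -250.1, 77.8]
ee_rot: [-179.8, -0.1, 94.5]
force: [2.1, -0.9, 1.1]
gripper_width: 54.6
gripper_force: 0.0
```

Request:
{"method": "apply_moves", "body": {
  "delta_pos": [
    [0,0,-0.3],
    [0,0,-0.52],
    [0,0,-0.52],
    [0,0,-0.52],
    [0,0,-0.52],
    [0,0,-0.52],
    [0,0,-0.52],
    [0,0,-0.52],
    [0,0,-0.52],
    [0,0,-0.52]
  ],
  "rot": [
    [0,0,0],
    [0,0,0],
    [0,0,0],
    [0,0,0],
    [0,0,0],
    [0,0,0],
    [0,0,0],
    [0,0,0],
    [0,0,0],
    [0,0,0]
  ],
  "hand": [0.6,0.6,0.6,0,0,0,0,0,0,0],
  "newtons": 45
}}

```text
time_s: 32.48
ee_pos: [404.0, -251.8, 18.0]
ee_rot: [179.8, 0.1, 94.5]
force: [1.0, 1.4, 7.0]
gripper_width: 27.4
gripper_force: 45.0
```

Request:
{"method": "apply_moves", "body": {
  "delta_pos": [
    [0,0,0],
    [0,0,0],
    [0,0,0.2],
    [0,0,0.5],
    [0,0,1],
    [0,0,1],
    [0,0,1]
  ],
  "rot": [
    [0,0,0],
    [0,0,0],
    [0,0,0],
    [0,0,0],
    [0,0,0],
    [0,0,0],
    [0,0,0]
  ],
  "hand": [0,0,0,0,0,0,0]
}}

```text
time_s: 33.07
ee_pos: [404.9, -252.6, 140.5]
ee_rot: [179.6, 0.3, 94.5]
force: [0.9, -0.8, -5.4]
gripper_width: 27.5
gripper_force: 45.0
```

Request:
{"method": "apply_moves", "body": {
  "delta_pos": [
    [0.3,0.3,0.35],
    [0.656,0.703,0.35],
    [0.656,0.703,0.35],
    [0.656,0.703,0.35],
    [0.656,0.703,0.35]
  ],
  "rot": [
    [0,0,-0.057],
    [0,0,-0.057],
    [0,0,-0.057],
    [0,0,-0.057],
    [0,0,-0.057]
  ],
  "hand": [0,0,0,0,0]
}}

```text
time_s: 33.48
ee_pos: [481.3, -164.8, 176.3]
ee_rot: [-179.8, -0.1, 89.8]
force: [-1.0, -0.5, -4.6]
gripper_width: 27.5
gripper_force: 45.0
```

Request:
{"method": "apply_moves", "body": {
  "delta_pos": [
    [0.656,0.703,0],
    [0.656,0.703,0],
    [0.656,0.703,0],
    [0.656,0.703,0],
    [0.656,0.703,0]
  ],
  "rot": [
    [0,0,-0.057],
    [0,0,-0.057],
    [0,0,-0.057],
    [0,0,-0.057],
    [0,0,-0.057]
  ],
  "hand": [0,0,0,0,0]
}}

```text
time_s: 33.9
ee_pos: [558.8, -82.0, 175.5]
ee_rot: [-179.7, 0.0, 84.8]
force: [-0.9, -0.7, -5.4]
gripper_width: 28.0
gripper_force: 45.0
```

Request:
{"method": "apply_moves", "body": {
  "delta_pos": [
    [0.656,0.703,0],
    [0.656,0.703,0],
    [0.656,0.703,0],
    [0.656,0.703,0],
    [0.656,0.703,0],
    [0.656,0.703,0],
    [0.656,0.703,0]
  ],
  "rot": [
    [0,0,-0.057],
    [0,0,-0.057],
    [0,0,-0.057],
    [0,0,-0.057],
    [0,0,-0.057],
    [0,0,-0.057],
    [0,0,-0.057]
  ],
  "hand": [0,0,0,0,0,0,0]
}}

```text
time_s: 34.48
ee_pos: [637.0, 0.2, 177.4]
ee_rot: [-179.9, 0.1, 79.7]
force: [0.1, -0.1, -6.1]
gripper_width: 27.8
gripper_force: 45.0
```

Run:
```python
from h import *
f=grab("wrist"); cv2.imwrite("pics/w9.png",f["pixels"][:,:,::-1])
print(env.state()["ee_pos"])
```

```text
[6.37280349e+02 2.95388915e-01 1.77750587e+02]
```

View pics/w9.png

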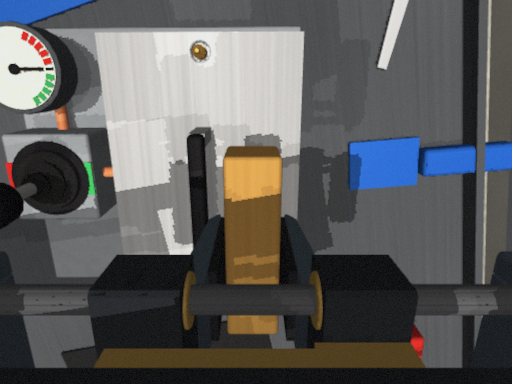

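Request:
{"method": "apply_moves", "body": {
  "delta_pos": [
    [0.02,0.02,0],
    [0.02,0.02,-0.25],
    [0.02,0.02,-0.5],
    [0.02,0.02,-0.7],
    [0.02,0.02,-0.78],
    [0.02,0.02,-0.81],
    [0.02,0.02,-0.81],
    [0.02,0.02,-0.81]
  ],
  "rot": [
    [0,0,0.004],
    [0,0,0.004],
    [0,0,0.004],
    [0,0,0.004],
    [0,0,0.004],
    [0,0,0.004],
    [0,0,0.004],
    [0,0,0.004]
  ],
  "hand": [0,0,0,0,0,0,0,0]
}}

```text
time_s: 35.2
ee_pos: [642.4, 4.3, 82.7]
ee_rot: [179.8, -0.0, 80.1]
force: [-0.1, -0.2, -4.1]
gripper_width: 27.7
gripper_force: 45.0
```

Request:
{"method": "apply_moves", "body": {
  "delta_pos": [
    [0,0,-0.01],
    [0,0,-0.02],
    [0,0,-0.02],
    [0,0,-0.02]
  ],
  "rot": [
    [0,0,0],
    [0,0,0],
    [0,0,0],
    [0,0,0]
  ],
  "hand": [0,0,0,0]
}}

```text
time_s: 35.53
ee_pos: [641.3, 4.5, 79.2]
ee_rot: [179.9, -0.0, 80.1]
force: [0.0, -0.3, -4.8]
gripper_width: 27.6
gripper_force: 45.0
```

Request:
{"method": "apply_moves", "body": {
  "delta_pos": [
    [0,0,-0.008],
    [0,0,-0.015],
    [0,0,-0.015],
    [0,0,-0.015],
    [0,0,-0.015],
    [0,0,-0.015],
    [0,0,-0.015]
  ],
  "rot": [
    [0,0,0],
    [0,0,0],
    [0,0,0],
    [0,0,0],
    [0,0,0],
    [0,0,0],
    [0,0,0]
  ],
  "hand": [0,0,0,0.4,0.4,0.4,0.4]
}}

```text
time_s: 36.12
ee_pos: [641.4, 4.4, 76.9]
ee_rot: [180.0, -0.0, 80.1]
force: [0.2, 1.1, 0.7]
gripper_width: 36.6
gripper_force: 0.0
```

Request:
{"method": "apply_moves", "body": {
  "delta_pos": [
    [0,0,0.2],
    [0,0,0.5],
    [0,0,1],
    [0,0,1],
    [0,0,1]
  ],
  "rot": [
    [0,0,0],
    [0,0,0],
    [0,0,0],
    [0,0,0],
    [0,0,0]
  ],
  "hand": [0.4,0.4,0.4,0.4,0.4]
}}

```text
time_s: 36.53
ee_pos: [644.2, 4.4, 203.0]
ee_rot: [179.3, -0.1, 80.1]
force: [0.7, -0.5, 0.4]
gripper_width: 36.4
gripper_force: 0.0
```

Request:
{"method": "apply_moves", "body": {
  "delta_pos": [
    [-0.48,-0.8,0],
    [-0.48,-0.8,0],
    [-0.48,-0.8,0],
    [-0.48,-0.8,0]
  ],
  "rot": [
    [0,0,0.038],
    [0,0,0.038],
    [0,0,0.038],
    [0,0,0.038]
  ],
  "hand": [0.6,0.6,0.6,0.6]
}}

```text
time_s: 36.87
ee_pos: [580.1, -95.5, 195.8]
ee_rot: [-179.8, 0.1, 83.2]
force: [0.2, -0.6, -1.0]
gripper_width: 54.5
gripper_force: 0.0
```

Request:
{"method": "apply_moves", "body": {
  "delta_pos": [
    [-0.48,-0.8,0],
    [-0.48,-0.8,0],
    [-0.48,-0.8,0],
    [-0.48,-0.8,0]
  ],
  "rot": [
    [0,0,0.038],
    [0,0,0.038],
    [0,0,0.038],
    [0,0,0.038]
  ],
  "hand": [0.6,0.6,0.6,0.6]
}}

```text
time_s: 37.2
ee_pos: [523.2, -190.9, 195.9]
ee_rot: [-179.8, 0.1, 86.4]
force: [0.8, -0.7, -0.9]
gripper_width: 55.0
gripper_force: 0.0
```

Request:
{"method": "apply_moves", "body": {
  "delta_pos": [
    [-0.48,-0.8,0],
    [-0.48,-0.8,0],
    [-0.48,-0.8,0],
    [-0.48,-0.8,0]
  ],
  "rot": [
    [0,0,0.038],
    [0,0,0.038],
    [0,0,0.038],
    [0,0,0.038]
  ],
  "hand": [0.6,0.6,0.6,0.6]
}}

```text
time_s: 37.53
ee_pos: [466.3, -286.7, 195.9]
ee_rot: [-179.9, 0.1, 89.7]
force: [-0.1, 0.9, -0.1]
gripper_width: 54.6
gripper_force: 0.0
```

Request:
{"method": "apply_moves", "body": {
  "delta_pos": [
    [-0.48,-0.8,0],
    [-0.48,-0.8,0],
    [-0.48,-0.8,0],
    [-0.48,-0.8,0],
    [-0.48,-0.8,0],
    [-0.48,-0.8,0]
  ],
  "rot": [
    [0,0,0.038],
    [0,0,0.038],
    [0,0,0.038],
    [0,0,0.038],
    [0,0,0.038],
    [0,0,0.038]
  ],
  "hand": [0.6,0.6,0.6,0.6,0.6,0.6]
}}

```text
time_s: 38.03
ee_pos: [411.4, -378.5, 196.2]
ee_rot: [180.0, -0.1, 93.2]
force: [-0.2, -0.1, 0.0]
gripper_width: 54.7
gripper_force: 0.0
```

Run:
```python
from h import *
s=env.state(); print(s["time_s"],s["ee_pos"],s["ee_rot"],s["gripper_width"])
B=lambda p,z:box_pts(p,z,28,100,30)
f=grab("wrist"); m=col(f,(14,100,70),(34,255,255)); m[250:]=0
print(fit(f,m,4,B,19,150))
f=grab("scene"); print("scene z64",fit(f,col(f,(16,120,100),(32,255,255)),64,B,79,150)[:3])
```

```text
38.0333 [ 411.44905459 -378.5136363   196.18703305] [ 1.79992861e+02 -8.98981926e-02  9.31901357e+01] 54.67959082934041
[([411.2, -377.3, 2.5], np.float64(0.988))]
scene z64 [([641.3, 5.4, -13.9], np.float64(0.851)), ([466.7, -343.3, 4.2], np.float64(0.81)), ([524.2, -824.7, -155.3], np.float64(0.133))]
```

Request:
{"method": "apply_moves", "body": {
  "delta_pos": [
    [0,0.005,-0.5],
    [0,0.005,-1],
    [0,0.005,-1],
    [0,0.005,-1],
    [0,0.005,-1]
  ],
  "rot": [
    [0,0,0],
    [0,0,0],
    [0,0,0],
    [0,0,0],
    [0,0,0]
  ],
  "hand": [0.6,0.6,0.6,0.6,0.6]
}}

```text
time_s: 38.55
ee_pos: [410.7, -377.3, 75.8]
ee_rot: [-179.9, -0.2, 93.3]
force: [0.9, 0.0, 1.3]
gripper_width: 54.9
gripper_force: 0.0
```

Request:
{"method": "apply_moves", "body": {
  "delta_pos": [
    [0,0,-0.3],
    [0,0,-0.5],
    [0,0,-0.5],
    [0,0,-0.5],
    [0,0,-0.5],
    [0,0,-0.5],
    [0,0,-0.5],
    [0,0,-0.5],
    [0,0,-0.5],
    [0,0,-0.5]
  ],
  "rot": [
    [0,0,0],
    [0,0,0],
    [0,0,0],
    [0,0,0],
    [0,0,0],
    [0,0,0],
    [0,0,0],
    [0,0,0],
    [0,0,0],
    [0,0,0]
  ],
  "hand": [0.6,0.6,0.6,0,0,0,0,0,0,0],
  "newtons": 45
}}

```text
time_s: 39.38
ee_pos: [411.4, -379.8, 18.7]
ee_rot: [179.9, 0.1, 93.2]
force: [-1.4, 0.8, 7.9]
gripper_width: 27.6
gripper_force: 44.9
```

Request:
{"method": "apply_moves", "body": {
  "delta_pos": [
    [0,0,0],
    [0,0,0],
    [0,0,0.2],
    [0,0,0.5],
    [0,0,1],
    [0,0,1],
    [0,0,1]
  ],
  "rot": [
    [0,0,0],
    [0,0,0],
    [0,0,0],
    [0,0,0],
    [0,0,0],
    [0,0,0],
    [0,0,0]
  ],
  "hand": [0,0,0,0,0,0,0]
}}

```text
time_s: 39.97
ee_pos: [412.7, -381.0, 141.5]
ee_rot: [179.6, 0.4, 93.2]
force: [-0.4, -1.2, -6.4]
gripper_width: 27.9
gripper_force: 44.9
```

Request:
{"method": "apply_moves", "body": {
  "delta_pos": [
    [0.2,0.4,0.35],
    [0.304,0.826,0.35],
    [0.304,0.826,0.35],
    [0.304,0.826,0.35],
    [0.304,0.826,0.35]
  ],
  "rot": [
    [0,0,-0.038],
    [0,0,-0.038],
    [0,0,-0.038],
    [0,0,-0.038],
    [0,0,-0.038]
  ],
  "hand": [0,0,0,0,0]
}}

```text
time_s: 40.38
ee_pos: [446.4, -277.8, 176.9]
ee_rot: [-179.8, -0.1, 90.1]
force: [0.5, -1.0, -6.7]
gripper_width: 27.5
gripper_force: 44.9
```

Request:
{"method": "apply_moves", "body": {
  "delta_pos": [
    [0.304,0.826,0],
    [0.304,0.826,0],
    [0.304,0.826,0],
    [0.304,0.826,0],
    [0.304,0.826,0]
  ],
  "rot": [
    [0,0,-0.038],
    [0,0,-0.038],
    [0,0,-0.038],
    [0,0,-0.038],
    [0,0,-0.038]
  ],
  "hand": [0,0,0,0,0]
}}

```text
time_s: 40.8
ee_pos: [482.8, -180.5, 176.9]
ee_rot: [-179.8, -0.0, 86.7]
force: [0.4, -0.4, -6.8]
gripper_width: 27.5
gripper_force: 44.9
```

Request:
{"method": "apply_moves", "body": {
  "delta_pos": [
    [0.304,0.826,0],
    [0.304,0.826,0],
    [0.304,0.826,0],
    [0.304,0.826,0],
    [0.304,0.826,0]
  ],
  "rot": [
    [0,0,-0.038],
    [0,0,-0.038],
    [0,0,-0.038],
    [0,0,-0.038],
    [0,0,-0.038]
  ],
  "hand": [0,0,0,0,0]
}}

```text
time_s: 41.22
ee_pos: [519.6, -82.4, 177.6]
ee_rot: [-179.9, 0.1, 83.4]
force: [-1.9, -1.5, -5.1]
gripper_width: 27.6
gripper_force: 44.9
```

Request:
{"method": "apply_moves", "body": {
  "delta_pos": [
    [0.304,0.826,0],
    [0.304,0.826,0],
    [0.304,0.826,0],
    [0.304,0.826,0],
    [0.304,0.826,0],
    [0.304,0.826,0],
    [0.304,0.826,0]
  ],
  "rot": [
    [0,0,-0.038],
    [0,0,-0.038],
    [0,0,-0.038],
    [0,0,-0.038],
    [0,0,-0.038],
    [0,0,-0.038],
    [0,0,-0.038]
  ],
  "hand": [0,0,0,0,0,0,0]
}}

```text
time_s: 41.8
ee_pos: [556.0, 15.5, 178.4]
ee_rot: [-179.9, 0.1, 80.0]
force: [-0.1, -0.2, -6.2]
gripper_width: 27.5
gripper_force: 44.9
```

Request:
{"method": "apply_moves", "body": {
  "delta_pos": [
    [0,0.015,0],
    [0,0.015,-0.25],
    [0,0.015,-0.5],
    [0,0.015,-0.7],
    [0,0.015,-0.78],
    [0,0.015,-0.81],
    [0,0.015,-0.81],
    [0,0.015,-0.81]
  ],
  "rot": [
    [0,0,0],
    [0,0,0],
    [0,0,0],
    [0,0,0],
    [0,0,0],
    [0,0,0],
    [0,0,0],
    [0,0,0]
  ],
  "hand": [0,0,0,0,0,0,0,0]
}}

```text
time_s: 42.47
ee_pos: [558.0, 19.1, 83.1]
ee_rot: [179.8, -0.0, 80.1]
force: [0.5, -0.6, -5.7]
gripper_width: 28.1
gripper_force: 44.9
```

Request:
{"method": "apply_moves", "body": {
  "delta_pos": [
    [0,0,-0.01],
    [0,0,-0.02],
    [0,0,-0.02],
    [0,0,-0.02]
  ],
  "rot": [
    [0,0,0],
    [0,0,0],
    [0,0,0],
    [0,0,0]
  ],
  "hand": [0,0,0,0]
}}

```text
time_s: 42.8
ee_pos: [556.8, 19.3, 79.8]
ee_rot: [179.9, -0.0, 80.1]
force: [-0.5, 0.6, -6.0]
gripper_width: 28.0
gripper_force: 44.9
```

Request:
{"method": "apply_moves", "body": {
  "delta_pos": [
    [0,0,-0.008],
    [0,0,-0.02],
    [0,0,-0.02],
    [0,0,-0.02],
    [0,0,-0.02],
    [0,0,-0.02],
    [0,0,-0.02]
  ],
  "rot": [
    [0,0,0],
    [0,0,0],
    [0,0,0],
    [0,0,0],
    [0,0,0],
    [0,0,0],
    [0,0,0]
  ],
  "hand": [0,0,0,0.4,0.4,0.4,0.4]
}}

```text
time_s: 43.38
ee_pos: [557.1, 19.3, 77.2]
ee_rot: [179.9, -0.0, 80.1]
force: [0.1, -0.3, 0.1]
gripper_width: 36.5
gripper_force: 0.0
```

Request:
{"method": "apply_moves", "body": {
  "delta_pos": [
    [0,0,0.2],
    [0,0,0.5],
    [0,0,1],
    [0,0,1],
    [0,0,1]
  ],
  "rot": [
    [0,0,0],
    [0,0,0],
    [0,0,0],
    [0,0,0],
    [0,0,0]
  ],
  "hand": [0.4,0.4,0.4,0.4,0.4]
}}

```text
time_s: 43.8
ee_pos: [559.8, 19.4, 202.3]
ee_rot: [179.4, -0.1, 80.1]
force: [0.3, -0.1, 0.5]
gripper_width: 36.5
gripper_force: 0.0
```

Request:
{"method": "apply_moves", "body": {
  "delta_pos": [
    [-0.63,0.107,0],
    [-0.63,0.107,0],
    [-0.63,0.107,0],
    [-0.63,0.107,0]
  ],
  "rot": [
    [0,0,0],
    [0,0,0],
    [0,0,0],
    [0,0,0]
  ],
  "hand": [0,0,0,0],
  "newtons": 15
}}

```text
time_s: 44.13
ee_pos: [479.3, 32.3, 196.1]
ee_rot: [-179.9, 0.0, 80.2]
force: [0.3, -0.1, 0.5]
gripper_width: 12.7
gripper_force: 0.0
```

Request:
{"method": "apply_moves", "body": {
  "delta_pos": [
    [-0.65,0.107,0],
    [-0.65,0.107,0],
    [-0.65,0.107,0],
    [-0.65,0.107,0],
    [-0.65,0.107,0],
    [-0.65,0.107,0],
    [-0.65,0.107,0]
  ],
  "rot": [
    [0,0,0],
    [0,0,0],
    [0,0,0],
    [0,0,0],
    [0,0,0],
    [0,0,0],
    [0,0,0]
  ],
  "hand": [0,0,0,0,0,0,0]
}}

```text
time_s: 44.72
ee_pos: [404.5, 44.9, 196.8]
ee_rot: [180.0, -0.0, 80.1]
force: [0.3, -0.3, -0.6]
gripper_width: 0.3
gripper_force: 0.0
```

Run:
```python
from h import *
s=env.state(); print(s["time_s"],s["ee_pos"],s["ee_rot"],s["gripper_width"])
B=lambda p,z:box_pts(p,z,28,100,30)
f=grab("scene"); print("scene z64",fit(f,col(f,(16,120,100),(32,255,255)),64,B,79,100)[:3])
for n in ("wrist","top","scene"):
  g=grab(n)
  for d in spotter.landmark_of(g,"stick_knob")[:2]: print(n,round(d["score"],2),d["position"],up(g,d["position"],127).round(1)[0])
cv2.imwrite("pics/s10.png",cv2.resize(f["pixels"][120:270,190:360,::-1],(680,600),interpolation=cv2.INTER_CUBIC))
```

```text
44.7167 [404.51174899  44.87130067 196.76488389] [ 1.79967032e+02 -4.87149930e-03  8.00907142e+01] 0.2639627695393985
scene z64 [([640.8, 7.4, -12.8], np.float64(0.858)), ([556.4, 21.3, -10.1], np.float64(0.764)), ([529.8, -823.3, -152.1], np.float64(0.115))]
wrist 0.69 [327.0, 199.8] [459.6  35.7 127. ]
scene 0.84 [287.0, 157.2] [463.8  37.7 127. ]
```

View pics/s10.png

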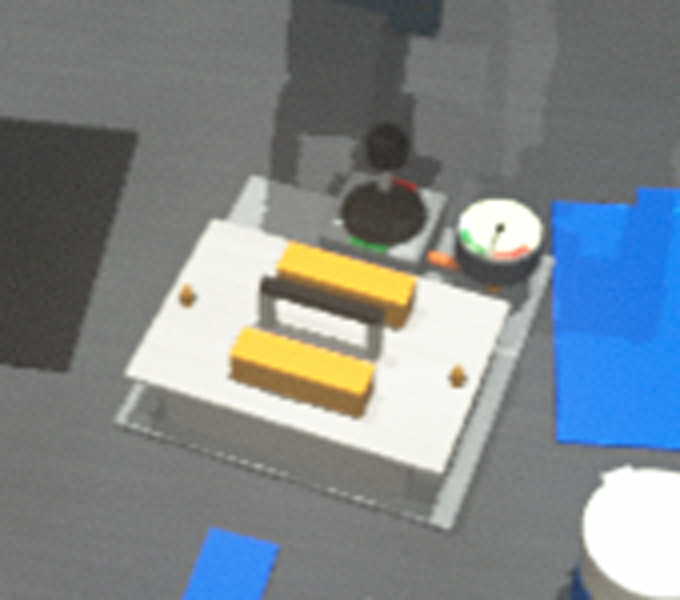

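Bars lie on both sides of the handle (at (345,285) and (303,372)), and the pins stand through the lid. Now the joystick.

Request:
{"method": "apply_moves", "body": {
  "delta_pos": [
    [0,0,-0.3],
    [0,0,-0.6],
    [0,0,-0.735],
    [0,0,-0.735],
    [0,0,-0.735],
    [0,0,-0.735]
  ],
  "rot": [
    [0,0,0],
    [0,0,0],
    [0,0,0],
    [0,0,0],
    [0,0,0],
    [0,0,0]
  ],
  "hand": [0,0,0,0,0,0]
}}

```text
time_s: 45.57
ee_pos: [404.3, 45.1, 109.8]
ee_rot: [179.8, -0.0, 80.1]
force: [-0.6, -0.9, 0.1]
gripper_width: 0.6
gripper_force: 0.0
```

Request:
{"method": "apply_moves", "body": {
  "delta_pos": [
    [0.1,-0.016,0],
    [0.18,-0.03,0],
    [0.22,-0.037,0],
    [0.26,-0.044,0],
    [0.3,-0.052,0],
    [0.34,-0.058,0],
    [0.38,-0.065,0],
    [0.4,-0.069,0],
    [0.4,-0.069,0]
  ],
  "rot": [
    [0,0,0],
    [0,0,0],
    [0,0,0],
    [0,0,0],
    [0,0,0],
    [0,0,0],
    [0,0,0],
    [0,0,0],
    [0,0,0]
  ],
  "hand": [0,0,0,0,0,0,0,0,0]
}}

```text
time_s: 46.32
ee_pos: [451.1, 36.7, 108.5]
ee_rot: [-180.0, 0.0, 80.1]
force: [-1.6, 0.5, 1.3]
gripper_width: 0.6
gripper_force: 1.0
```

Contact made; now push on to the stop.

Request:
{"method": "apply_moves", "body": {
  "delta_pos": [
    [0.03,-0.005,0],
    [0.06,-0.01,0],
    [0.08,-0.014,0],
    [0.08,-0.014,0],
    [0.08,-0.014,0]
  ],
  "rot": [
    [0,0,0],
    [0,0,0],
    [0,0,0],
    [0,0,0],
    [0,0,0]
  ],
  "hand": [0,0,0,0,0]
}}

```text
time_s: 46.73
ee_pos: [459.8, 35.0, 108.1]
ee_rot: [-179.9, 0.0, 80.1]
force: [-3.9, 0.9, -1.3]
gripper_width: 0.6
gripper_force: 1.6
```

Request:
{"method": "apply_moves", "body": {
  "delta_pos": [
    [0.015,-0.0025,0],
    [0.03,-0.005,0],
    [0.03,-0.005,0],
    [0.03,-0.005,0]
  ],
  "rot": [
    [0,0,0],
    [0,0,0],
    [0,0,0],
    [0,0,0]
  ],
  "hand": [0,0,0,0]
}}

```text
time_s: 47.07
ee_pos: [462.6, 34.5, 108.1]
ee_rot: [-179.8, 0.0, 80.1]
force: [-5.3, 0.8, -0.8]
gripper_width: 0.6
gripper_force: 2.9
```

Run:
```python
from h import *
f=grab("scene"); g=f["pixels"]; cv2.imwrite("pics/s11.png",cv2.resize(g[130:210,240:350,::-1],(770,560),interpolation=cv2.INTER_CUBIC))
```

```text
(no output)
```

View pics/s11.png

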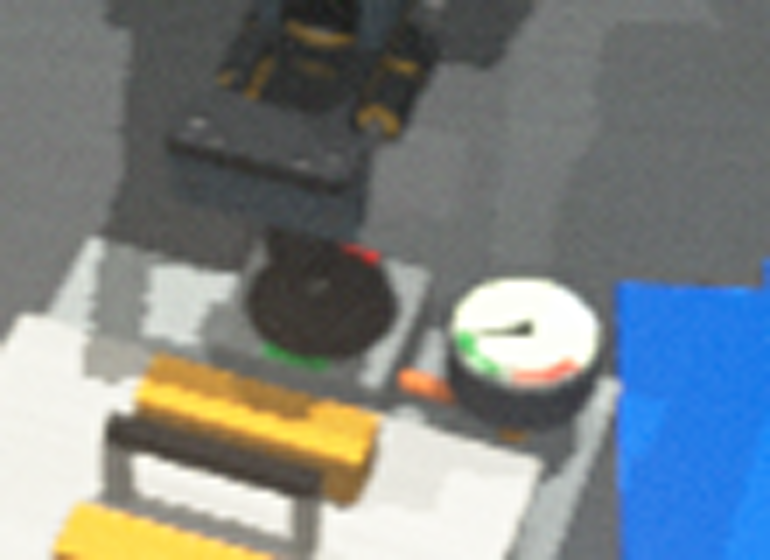

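The gauge needle has swung to the edge of the green arc at (470,333). I'll push a little further to be sure of the stop, then hold.

Request:
{"method": "apply_moves", "body": {
  "delta_pos": [
    [0.02,-0.0035,0],
    [0.04,-0.007,0],
    [0.05,-0.009,0],
    [0.05,-0.009,0],
    [0.05,-0.009,0]
  ],
  "rot": [
    [0,0,0],
    [0,0,0],
    [0,0,0],
    [0,0,0],
    [0,0,0]
  ],
  "hand": [0,0,0,0,0]
}}

```text
time_s: 47.53
ee_pos: [464.4, 33.7, 107.5]
ee_rot: [-179.3, 0.1, 80.1]
force: [-14.4, 3.3, 3.2]
gripper_width: 0.5
gripper_force: 7.2
```

Request:
{"method": "apply_moves", "body": {
  "delta_pos": [
    [0,0,0],
    [0,0,0],
    [0,0,0]
  ],
  "rot": [
    [0,0,0],
    [0,0,0],
    [0,0,0]
  ],
  "hand": [0,0,0]
}}

```text
time_s: 47.78
ee_pos: [464.4, 33.8, 107.6]
ee_rot: [-179.3, 0.1, 80.1]
force: [-13.6, 2.2, 3.7]
gripper_width: 0.3
gripper_force: 7.2
```

At the stop: 14 N with hardly any further movement. I'll hold about 3 s, then back off.

Request:
{"method": "apply_moves", "body": {
  "delta_pos": [
    [0,0,0],
    [0,0,0],
    [0,0,0],
    [0,0,0],
    [0,0,0],
    [0,0,0],
    [0,0,0],
    [0,0,0],
    [0,0,0],
    [0,0,0]
  ],
  "rot": [
    [0,0,0],
    [0,0,0],
    [0,0,0],
    [0,0,0],
    [0,0,0],
    [0,0,0],
    [0,0,0],
    [0,0,0],
    [0,0,0],
    [0,0,0]
  ],
  "hand": [0,0,0,0,0,0,0,0,0,0]
}}

```text
time_s: 48.62
ee_pos: [464.4, 33.8, 107.5]
ee_rot: [-179.3, 0.1, 80.1]
force: [-13.8, 3.0, 3.7]
gripper_width: 0.8
gripper_force: 7.2
```

Request:
{"method": "apply_moves", "body": {
  "delta_pos": [
    [0,0,0],
    [0,0,0],
    [0,0,0],
    [0,0,0],
    [0,0,0],
    [0,0,0],
    [0,0,0],
    [0,0,0],
    [0,0,0],
    [0,0,0]
  ],
  "rot": [
    [0,0,0],
    [0,0,0],
    [0,0,0],
    [0,0,0],
    [0,0,0],
    [0,0,0],
    [0,0,0],
    [0,0,0],
    [0,0,0],
    [0,0,0]
  ],
  "hand": [0,0,0,0,0,0,0,0,0,0]
}}

```text
time_s: 49.45
ee_pos: [464.4, 33.8, 107.6]
ee_rot: [-179.3, 0.1, 80.1]
force: [-14.1, 1.7, 2.7]
gripper_width: 0.1
gripper_force: 7.2
```

Request:
{"method": "apply_moves", "body": {
  "delta_pos": [
    [0,0,0],
    [0,0,0],
    [0,0,0],
    [0,0,0],
    [0,0,0],
    [0,0,0],
    [0,0,0],
    [0,0,0],
    [0,0,0],
    [0,0,0]
  ],
  "rot": [
    [0,0,0],
    [0,0,0],
    [0,0,0],
    [0,0,0],
    [0,0,0],
    [0,0,0],
    [0,0,0],
    [0,0,0],
    [0,0,0],
    [0,0,0]
  ],
  "hand": [0,0,0,0,0,0,0,0,0,0]
}}

```text
time_s: 50.28
ee_pos: [464.4, 33.8, 107.6]
ee_rot: [-179.3, 0.1, 80.1]
force: [-13.5, 2.7, 4.3]
gripper_width: 0.3
gripper_force: 7.2
```

Request:
{"method": "apply_moves", "body": {
  "delta_pos": [
    [0,0,0],
    [0,0,0],
    [0,0,0],
    [0,0,0],
    [0,0,0],
    [0,0,0],
    [0,0,0],
    [0,0,0],
    [0,0,0],
    [0,0,0]
  ],
  "rot": [
    [0,0,0],
    [0,0,0],
    [0,0,0],
    [0,0,0],
    [0,0,0],
    [0,0,0],
    [0,0,0],
    [0,0,0],
    [0,0,0],
    [0,0,0]
  ],
  "hand": [0,0,0,0,0,0,0,0,0,0]
}}

```text
time_s: 51.12
ee_pos: [464.4, 33.8, 107.5]
ee_rot: [-179.3, 0.1, 80.1]
force: [-13.6, 1.7, 2.9]
gripper_width: 0.1
gripper_force: 7.2
```

Request:
{"method": "apply_moves", "body": {
  "delta_pos": [
    [-0.06,0.01,0],
    [-0.12,0.021,0],
    [-0.18,0.031,0],
    [-0.24,0.042,0],
    [-0.3,0.052,0],
    [-0.4,0.07,0],
    [-0.6,0.105,0],
    [-0.7,0.12,0],
    [-0.7,0.12,0.2],
    [-0.7,0.12,0.6]
  ],
  "rot": [
    [0,0,0],
    [0,0,0],
    [0,0,0],
    [0,0,0],
    [0,0,0],
    [0,0,0],
    [0,0,0],
    [0,0,0],
    [0,0,0],
    [0,0,0]
  ],
  "hand": [0,0,0,0,0,0,0,0,0,0]
}}

```text
time_s: 51.95
ee_pos: [382.1, 47.6, 172.0]
ee_rot: [-179.5, 0.1, 80.2]
force: [1.3, -0.1, 0.1]
gripper_width: 0.4
gripper_force: 0.0
```

Request:
{"method": "apply_moves", "body": {
  "delta_pos": [
    [0,0,0],
    [0,0,0],
    [0,0,0],
    [0,0,0],
    [0,0,0],
    [0,0,0],
    [0,0,0],
    [0,0,0],
    [0,0,0],
    [0,0,0]
  ],
  "rot": [
    [0,0,0],
    [0,0,0],
    [0,0,0],
    [0,0,0],
    [0,0,0],
    [0,0,0],
    [0,0,0],
    [0,0,0],
    [0,0,0],
    [0,0,0]
  ],
  "hand": [0,0,0,0,0,0,0,0,0,0]
}}

```text
time_s: 52.78
ee_pos: [386.2, 47.7, 174.1]
ee_rot: [-180.0, 0.0, 80.1]
force: [0.4, -0.3, 0.1]
gripper_width: 0.4
gripper_force: 0.0
```

Run:
```python
from h import *
print(env.state()["time_s"],env.state()["force"])
f=grab("scene"); g=f["pixels"]; cv2.imwrite("pics/s12.png",cv2.resize(g[120:270,190:360,::-1],(680,600),interpolation=cv2.INTER_CUBIC))
```

```text
52.7833 [ 0.36576192 -0.27920944  0.08219706]
```

View pics/s12.png

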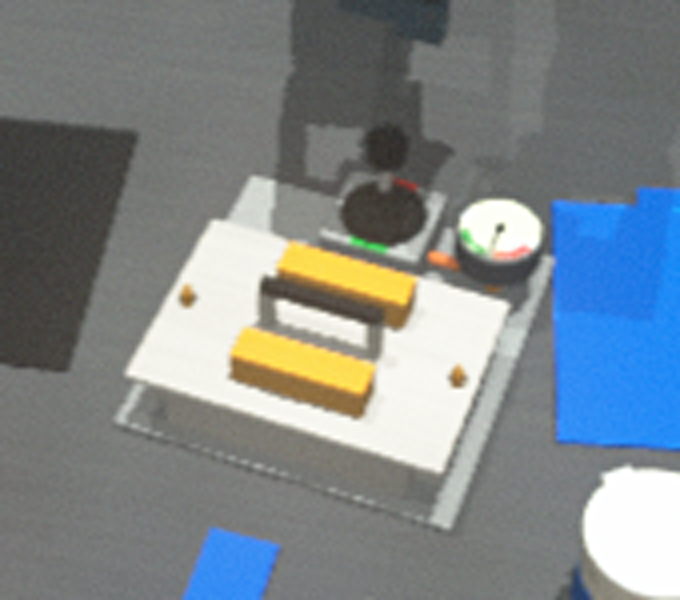

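The knob is back at (385,148), the needle is at rest, the lid is flush and both bars are in place, so I'm handing in.

```bash
python3 -c "
from workcell import env
print(env.job_done())"
```

```text
the job is handed in; nothing more can be done
None
```

The job is done and handed in at about 53 s: all three brackets are in their own stalls, the lid sits flush over both pins with a ballast bar on each side of the handle, and the joystick was held at full purge for over 3 s and returned to centre.

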